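# Seat the slide carrier on the microscope's stage pin and set its lamp to 4

## Robot

A 7-joint arm with a two-finger parallel gripper is mounted at the origin on the work surface. World frame = base frame: x ahead of the robot, y to its left, z up, the work surface at z = 0. Lengths are in m, angles in rad, forces in N, time in s.
With the tool pointing down it reaches from about 0.35 to 0.9 m from the base axis. Payload 8.1 kg.
Tool frame: the origin (TCP) lies midway between the tips of the shut fingers; the grasp point (between the pads) lies 19 mm behind it; z points along the fingers, y is the line along which they close (so a half turn about z gives the same grasp; the last joint's range is limited). The gripper opens to 92 mm and grips with 3 to 60 N. Pads are 19 mm wide; open, the fingers measure 130 mm over their backs; the gripper's body (75 mm by 190 mm) begins 47 mm behind the grasp point.
Start: joints at [1.152, 0.434, 0.025, 1.573, -0.012, 1.134, -0.075], TCP at [0.194, -0.594, 0.227] pointing down, gripper open.
Joint ranges: [-2.62, 2.62], [-0.44, 2.09], [-1.27, 1.32], [0.08, 2.57], [-1.32, 4.46], [0.12, 2], [-2.74, 2.74]. Speed limits (rad/s): [2.22, 2.22, 3.01, 3.01, 3.14, 3.14, 3.14].

## Interface

Orientations are given as a rotation vector (axis times angle).
In Python, from cell import arm gives the robot as it stands.
- The arm moves only by the tool move_arm, never from a script. Its argument "motion" is a list of rows, each an object of numbers: "tx", "ty", "tz": the shift along the tool's x, y, z normalised to -1 to 1, where 1 is 1000 mm; "twist": the turn about the tool's z normalised to -1 to 1, where 1 is pi/2 rad. In form: [{"tx": .., "ty": .., "tz": .., "twist": ..}, ...]. A call has 1 to 12 rows; each row shifts and turns the commanded pose from where the row before left it, along the tool's axes as they then stand; what a row does not reach is not made up. A row lasts 1/10 s, in which the tool goes at most 50 mm and 8.59 degrees, less where a joint would pass 70% of its speed; a pose out of reach is approached as far as the arm can. A call with a number of a shift or a turn outside -1 to 1 is refused whole. A call with a gripper value outside its range is refused whole. "gripper" is the gripper's target within -1 to 1 (shut at 1, half-way at 0, fully open at -1), set as the call begins (left out, the last holds). The fingers move at their own pace and stop on an object; "squeeze" is the grip in N (left out, the last holds). Time passes only in rows, so rows that do not move let the fingers close. It gives the time, the measured TCP pose, the force, the opening and the grip force at its end, in the units of the state.
- arm.observe(): the state, without advancing time (a new reading comes with each control period).
- arm.get_image(name): name is "scene" or "top" or "wrist"; returns the picture (420x560x3 uint8, red, green, blue); there is no depth.
- arm.calibration(name): a dict with "K" (3x3 intrinsics, pixels), "T" (4x4, takes a point from camera to world coordinates). Camera axes: x right, y down, z forward; pixel columns grow to the right and rows downward; lengths in m; the calibration is good to about 2 mm. A picture is of the moment at which its call begins: read the wrist's pose just before it. calibration takes no time and is no camera call; for the wrist camera it gives the pose at the moment of the call.
- arm.sign_off(): hands the job in; it is judged then, once.
Trained networks look in the newest picture that a camera, given by its name, has taken for a name from the list of things; names that differ only in an ending like _2 or _b are one class to them, and where a whole thing is asked for, a point or a joint stands for the part that bears it (a point fixed in the world has none). Each returns a list of dicts, best first, with "conf" (0 to 1); they miss things now and then, are a little off and sometimes report something else, mostly with a low value. They report only what shows in the picture. A call takes as long as a camera call. They do not tell look-alikes from the thing itself.
- arm.look_for(camera, query): "point" ([column, row] as shares, 0 to 1, of the picture: columns of its width, rows of its height, amid what is visible of it).
- arm.regions_of(camera, query): "region" (420x560 bool, what is visible of it) and "point" ([column, row] as shares, 0 to 1, of the picture: columns of its width, rows of its height, amid what is visible of it).
- arm.place_of(camera, query): "point" ([column, row] as shares, 0 to 1, of the picture: columns of its width, rows of its height: a listed point, or the origin of a listed thing).
The state is a dict: "clock": time; "joints": joint angles; "dq": joint speeds; "joint_efforts": joint torques, N m; "position": TCP position; "ee_rot": TCP orientation; "force": force on the tool from outside, world axes, zero at the start; "ft_torque": the same for the moment, N m; "width": opening from 0.0 (shut) to 1.0 (fully open); "gripper_force": force on a finger pad.
Only numpy, scipy, OpenCV 4.12 (cv2) and the standard library are available. Lean on these libraries where they do the work, as an engineer would, in place of code of your own. Each camera call takes 0.05 s, during which the arm holds its last target. There are 200 camera calls.

## Task

The microscope's slide carrier is lying askew on the stage, riding up on the brass locating pin: slide it by its blue grip, without lifting it off the stage, until its hole is over the pin and it drops, and leave it flat on the stage and square with the microscope's base. Then roll the knurled lamp wheel on the front panel until the 4 is centred in its window. Do not bump the microscope's head or move the bottle, box and dish beside it.

Things in the scene. Friction and masses are not known exactly. Their poses are not given: they have to be found in the camera images.
- scope: White microscope, fixed. Origin on the bench; x from its front (the panel side, which faces the robot's right) to its pillar, y left, z up. Base with flat stage x -100..150, y -110..110, top (the stage) 50 mm above the bench. In front a grey control panel slopes down from x -100 (50 mm high) to x -160 (22 mm high); its normal leans 25 degrees from vertical to the front. Pillar 28 mm thick at x 126, 300 mm high.
- scope_head: Fixed camera head over the stage, origin and axes as the microscope. Optical axis at x 20, y 0. Black ring light 100 mm wide, underside 145 mm above the bench, 20 mm thick; the 62 mm wide camera on it reaches 285 mm. The seated carrier's grip is 61 mm in front of the optical axis, 11 mm outside the ring: an upright gripper hits the ring, so lean the tool 30 to 45 degrees, its body to the front.
- pin_foot (a point): Foot of the brass locating pin on the stage surface (axes as the microscope). Pin 8 mm in diameter, 6 mm high, tip chamfered; fixed at x -20, y 45 of the microscope.
- carrier_grip (a point): Centre of the blue grip (24 long in x, 10 thick in y, 26 high) on the loose aluminium slide carrier. Axes: x from the grip to the far edge, y left, z up. Plate 150 (x) x 120 (y) x 4 mm, 0.2 kg, centre 61 mm in +x of this point, underside 17 mm below it, grip standing on its top face. At the start its left part rides on the pin's tip, its right edge lies on the stage (rolled 3 degrees).
- carrier_hole (a point): Centre of the carrier's round 12 mm hole, on the plate's underside: 21 mm in +x and 45 mm in +y of the grip's centre, 17 mm lower; axes as the grip. In place it coincides with the pin's foot, the carrier's axes are parallel to the microscope's and its centre is on the optical axis.
- lamp_wheel (a joint): Lamp wheel angle, rad. Knurled black rim 44 mm in diameter, 10 mm wide, axis along the microscope's y; on its left a white drum with digits 0 to 9, seen in a black-framed window: digit n is centred at n x 0.628 rad (4 at 2.513). Rolling the exposed rim up the panel, towards the stage, raises it. No clicks, drag 0.5 N at the rim, stays where it is left, stops at 0 and 9.
- wheel_rim (a point): Outermost point of the wheel's rim, a fixed point, axes as the microscope (at x -133, y -45, z 42 mm of it): mid-width of the 10 mm rim, 7 mm out from the panel. The wheel's axis lies 22 mm below it along the panel's normal. About 16 mm of rim is exposed either way along the slope; the window beside it stands 3 mm out.
- dropper: White dropper bottle with green cap, 36 mm in diameter, 90 mm high, loose, beside the microscope; origin under its centre. Leave alone.
- slide_box: Yellow slide box 87 x 72 x 36 mm, loose; origin under its centre. Leave alone.
- petri: Glass Petri dish 92 mm in diameter, 14 mm high, loose; origin under its centre. Leave alone.
Mind the look-alikes: they are no part of the job. Of the things shaped like the part that bears carrier_grip, the aluminium one is meant.

How it is judged:
On the way, in this order (a step that is already met when the one before it is completed fails the run):
1. the carrier has dropped over the pin, flat on the stage and square with the base (horizontal distance between carrier_hole and pin_foot below 0.0035 m and z of carrier_hole in the frame of pin_foot below 0.0015 m and angle between carrier_grip's own z axis and vertical below 0.025 rad and angle between the x axis of carrier_grip and the x axis of scope, either way round below 0.1 rad), for 0.2 s.
2. the lamp wheel shows 4 (value of joint lamp_wheel between 2.363 and 2.663 rad), for 0.2 s.
At the end, for the whole second after the job is handed in: The carrier's hole is down over the pin (within 3.5 mm sideways and 1.5 mm of the stage), the carrier lies flat (within 0.025 rad) and square with the microscope's base (within 0.1 rad), and the lamp wheel stands at 2.513 rad (digit 4) within 0.15 rad (all of step 1 and all of step 2); the robot touches nothing.
It fails at once if the carrier is lifted off the stage (grip's centre more than 97 mm above the bench, that is 30 mm above its place) (z of carrier_grip in the frame of scope above 0.097 m).
It fails at once if the microscope's head is bumped (more than 3 N) (contact force between scope_head and anything else above 3 N).
It fails at once if the bottle is moved more than 25 mm or tipped over (distance of dropper from where it was at the start of the episode above 0.025 m or angle between dropper's own z axis and vertical above 0.5 rad).
It fails at once if the slide box is moved more than 25 mm (distance of slide_box from where it was at the start of the episode above 0.025 m).
It fails at once if the dish is moved more than 25 mm (distance of petri from where it was at the start of the episode above 0.025 m).
It also fails if it takes over 61 s, if anything falls off the work surface, if the arm or the gripper's body presses on something with over 40 N, if the wrist force passes 120 N, or if a joint passes its speed limit or range.

## Working session

There is one attempt and no reset: what is moved stays moved. The work goes in short steps, Python scripts to look and compute and a tool call to move; the robot and the scene stay as the last step left them, time stands still between calls to the robot, and variables do not carry over. Pictures are saved under pics/ and viewed, at most 10 in all, crops included, and the job is handed in when it is done.

Besides the shell and the picture viewer there is one more tool, called after "Request:" as name(argument=value, ...), one argument or row to a line, values as JSON. move_arm: Moves the arm, as the interface text tells. Scaled input: -1 to 1 covers 1000 mm each way for a shift and pi/2 rad each way for a turn. Its arguments: {"type":"object","properties":{"motion":{"type":"array","items":{"type":"object","properties":{"tx":{"type":"number"},"ty":{"type":"number"},"tz":{"type":"number"},"twist":{"type":"number"}}}},"gripper":{"type":"number"},"squeeze":{"type":"number"}},"required":["motion"]}

```bash
ls; mkdir -p pics; python3 - <<'E'
from cell import arm
import cv2,numpy as np
s=arm.observe();print(s)
ims=[]
for c in ["scene","top"]:
    im=arm.get_image(c); k=arm.calibration(c); print(c,k["K"].tolist() if hasattr(k["K"],'tolist') else k["K"],np.round(k["T"],4).tolist())
    cv2.imwrite(f"pics/{c}0.png",cv2.cvtColor(im,cv2.COLOR_RGB2BGR))
    for q in ["scope","pin_foot","carrier_grip","carrier_hole","wheel_rim","scope_head","dropper","slide_box","petri"]:
        print(c,q,[(np.round(np.array(d["point"])*[560,420],1).tolist(),round(d["conf"],2)) for d in arm.place_of(c,q)][:4])
E
```

```text
pics
{'clock': 0.0, 'joints': array([ 1.1524406 ,  0.43524164,  0.0249607 ,  1.57411187, -0.01161661,
        1.13397697, -0.07508953]), 'dq': array([ 5.69753681e-04,  1.05166638e-04,  4.13845165e-04, -7.22734922e-04,
        3.39426612e-04, -1.39194019e-05,  8.23844328e-04]), 'joint_efforts': array([ 1.09428016e-03, -6.67834926e+01,  9.85730812e-01, -3.14455175e+01,
       -6.03752607e-02,  4.25415463e-02,  1.61154762e-04]), 'position': array([ 0.19388163, -0.59362576,  0.22592751]), 'ee_rot': array([-3.10100551e+00, -4.93600670e-01,  5.85385004e-04]), 'force': array([-0.31811476, -0.29842477, -1.337269  ]), 'ft_torque': array([-0.01144242,  0.07110026, -0.02694076]), 'gripper_force': 0.0, 'width': 0.9994647442414583}
scene [[395.1467323489404, 0.0, 284.13901092273125], [0.0, 395.1467323489404, 217.2535888880241], [0.0, 0.0, 1.0]] [[0.4951, 0.4769, -0.7263, 1.2525], [0.8688, -0.2697, 0.4152, -0.3445], [0.0021, -0.8366, -0.5479, 0.6008], [0.0, 0.0, 0.0, 1.0]]
scene scope [([327.8, 208.7], 0.75), ([280.9, 246.8], 0.69)]
scene pin_foot [([262.8, 228.0], 0.93)]
scene carrier_grip [([283
[... 369 characters left out ...]
 275.45560893649565], [0.0, 383.7337295203791, 208.84820966948703], [0.0, 0.0, 1.0]] [[0.0652, -0.9757, 0.209, 0.3973], [-0.9979, -0.0623, 0.0202, 0.031], [-0.0067, -0.2099, -0.9777, 0.822], [0.0, 0.0, 0.0, 1.0]]
top scope [([279.4, 214.4], 0.75)]
top pin_foot [([293.1, 228.9], 0.58)]
top carrier_grip [([317.6, 203.2], 0.97), ([436.8, 243.0], 0.95), ([360.1, 296.5], 0.86), ([407.6, 99.2], 0.79)]
top carrier_hole [([151.3, 350.1], 0.97), ([418.1, 117.5], 0.89), ([311.7, 227.9], 0.84), ([382.7, 309.7], 0.84)]
top wheel_rim [([344.5, 187.8], 0.87)]
top scope_head [([279.7, 218.4], 0.6)]
top dropper [([184.5, 249.1], 0.59)]
top slide_box [([270.5, 140.1], 0.95)]
top petri [([187.1, 185.4], 0.6)]
```

View pics/scene0.png

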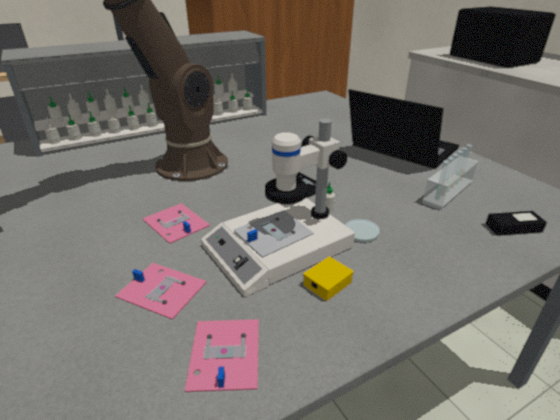

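View pics/top0.png

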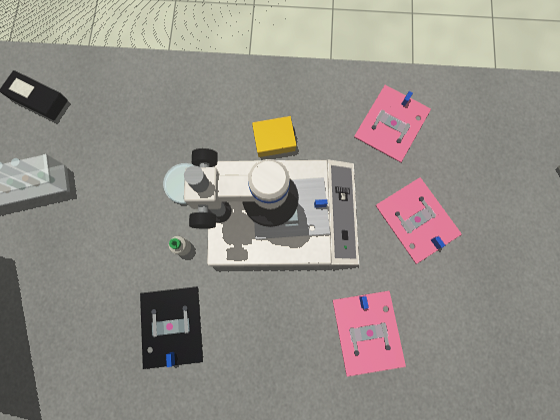

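```bash
python3 - <<'E'
import cv2,numpy as np
t=cv2.imread("pics/top0.png")[150:280,195:370]; s=cv2.imread("pics/scene0.png")[185:295,190:365]
a=cv2.resize(t,None,fx=4,fy=4,interpolation=cv2.INTER_CUBIC)
cv2.imwrite("pics/c1.png",a)
E
```

```text
(no output)
```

View pics/c1.png

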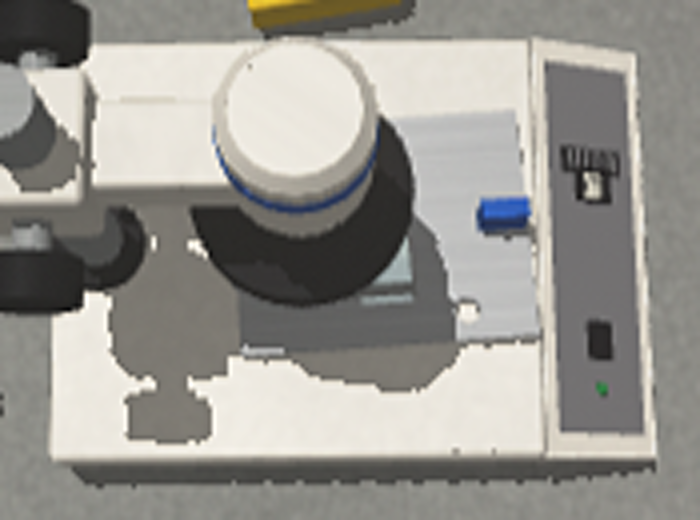

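The four look-alikes lie on the bench: pink ones with grips at top (437,243), (364,301) and (407,98), and a black one at (170,360). The aluminium carrier is on the stage, with its grip at top (321,204) and its hole at about (312,227), so that is the one meant. The crop confirms it. Next I fit the poses.

```bash
cat > h.py <<'E'
import numpy as np, cv2
from cell import arm
from scipy.optimize import least_squares
from scipy.spatial.transform import Rotation as R
def proj(c,P,cal=None):
    k=cal or arm.calibration(c); P=np.atleast_2d(P)
    T=np.linalg.inv(k["T"]); q=(T[:3,:3]@P.T).T+T[:3,3]; K=np.array(k["K"]); q=q/q[:,2:]
    return (K@q.T).T[:,:2]
def S2W(p,P): # scope pose x,y,yaw ; P scope coords (m)
    P=np.atleast_2d(P); return (R.from_euler('z',p[2]).as_matrix()@P.T).T+[p[0],p[1],0]
def C2S(c,P,roll): # carrier grip x,y,yaw in scope frame; right bottom edge on the stage
    P=np.atleast_2d(P); M=(R.from_euler('z',c[2])*R.from_euler('x',roll)).as_matrix()
    o=-(M@np.array([0,-.06,-.017])); z=.05+o[2]
    return (M@P.T).T+[c[0],c[1],z]
E
python3 - <<'E'
from h import *
mm=1e-3
u=lambda a:np.array(a)/4+[195,150]-0.4
P=np.array([[-100,-110,50],[-100,110,50],[150,110,50],[-160,-110,22],[-160,110,22]])*mm
px=u([[530,40],[547,458],[50,460],[635,55],[655,457]])
f=lambda p:(proj("top",S2W(p,P))-px).ravel()
r=least_squares(f,[.55,.035,1.57],loss='soft_l1');p=r.x;print("scope",p,np.round(r.fun.reshape(-1,2),1).tolist())
Q=np.array([[-14,-60,-13],[-14,60,-13],[136,60,-13],[0,0,13],[21,45,-13]])*mm
qx=u([[517,112],[540,338],[240,352],[503,206],[468,311]])
for roll in(.052,):
    g=lambda c:(proj("top",S2W(p,C2S(c,Q,roll)))-qx).ravel()
    r=least_squares(g,[-.05,0,0]);c=r.x
    print("carrier",c,np.round(r.fun.reshape(-1,2),1).tolist())
    H=C2S(c,[.021,.045,-.017],roll);print("hole in scope",H,"grip",C2S(c,[0,0,0],roll))
E=lambda n:S2W(p,np.array(n)*mm)
print("wheel top/scene proj",proj("top",E([-133,-45,42])),proj("scene",E([-133,-45,42])),"pin scene",proj("scene",E([-20,45,50])), "grip scene",proj("scene",S2W(p,C2S(c,[0,0,0],.052))))
print("scene corners",proj("scene",S2W(p,P)))
np.save("p.npy",p)
E
```

```text
scope [0.55985096 0.0360024  1.64388509] [[0.3, -0.6], [0.1, -0.2], [-0.9, 0.3], [-0.0, -0.3], [0.3, 0.7]]
carrier [-0.07966843 -0.00913655  0.04853416] [[0.1, -0.5], [-0.3, -0.4], [-0.2, 0.3], [0.7, 0.6], [-0.4, -0.0]]
hole in scope [[-0.06091626  0.03765109  0.05545754]] grip [[-0.07966843 -0.00913655  0.07009562]]
wheel top/scene proj [[343.81824601 189.57999543]] [[239.3907299  260.41302159]] pin scene [[261.9624686  222.62589085]] grip scene [[251.68373385 234.38898073]]
scene corners [[267.5208276  268.24172773]
 [221.26448005 220.46236632]
 [301.83478717 193.06681837]
 [243.43441357 288.92464747]
 [200.33249828 237.30332216]]
```

Request:
move_arm(
  motion=[
    {"twist": 0.05},
    {"tz": -0.04},
    {"twist": -0.05},
  ],
)

```text
invalid input
```

Request:
move_arm(
  motion=[
    {"tx": 0,"ty": 0,"tz": -0.04,"twist": 0},
    {"tx": 0,"ty": 0,"tz": -0.04,"twist": 0},
  ],
  gripper=-1,
  squeeze=20,
)

```text
clock: 1.2
position: [0.1938, -0.5933, 0.3067]
ee_rot: [-3.1, -0.494, 0.001]
force: [0.4, -0.8, 0.7]
width: 0.998
gripper_force: 0.0
```

Request:
move_arm(
  motion=[
    {"tx": 0,"ty": 0,"tz": -0.05,"twist": 0},
    {"tx": 0,"ty": 0,"tz": -0.05,"twist": 0},
    {"tx": 0,"ty": 0,"tz": -0.05,"twist": 0},
    {"tx": 0,"ty": 0,"tz": -0.05,"twist": 0},
    {"tx": 0,"ty": 0,"tz": -0.05,"twist": 0},
    {"tx": 0,"ty": 0,"tz": -0.05,"twist": 0},
    {"tx": 0,"ty": 0,"tz": -0.05,"twist": 0},
    {"tx": 0,"ty": 0,"tz": -0.05,"twist": 0},
  ],
)

```text
clock: 2.0
position: [0.1854, -0.5695, 0.638]
ee_rot: [3.022, 0.478, 0.02]
force: [1.2, -0.1, -1.0]
width: 0.996
gripper_force: 0.0
```

```bash
python3 -c "
from h import *
s=arm.observe();print(s['joints'].round(3),s['position'],R.from_rotvec(s['ee_rot']).as_matrix().round(3).tolist())"
```

```text
[ 0.993  0.356  0.347  0.716 -0.136  2.002 -0.005] [ 0.1854232  -0.56949424  0.63804201] [[0.951, 0.308, 0.026], [0.309, -0.948, -0.079], [0.0, 0.083, -0.997]]
```

Request:
move_arm(
  motion=[
    {"tx": 0,"ty": 0,"tz": -0.05,"twist": 0},
    {"tx": 0,"ty": 0,"tz": -0.05,"twist": 0},
    {"tx": 0,"ty": 0,"tz": -0.05,"twist": 0},
    {"tx": 0,"ty": 0,"tz": -0.05,"twist": 0},
  ],
)

```text
clock: 2.4
position: [0.1674, -0.5147, 0.7196]
ee_rot: [2.882, 0.457, 0.055]
force: [0.6, 0.1, 0.2]
width: 1.001
gripper_force: 0.0
```

Request:
move_arm(
  motion=[
    {"tx": 0,"ty": 0,"tz": 0.05,"twist": 0},
    {"tx": 0,"ty": 0,"tz": 0.05,"twist": 0},
    {"tx": 0,"ty": 0,"tz": 0.05,"twist": 0},
  ],
)

```text
clock: 2.7
position: [0.1784, -0.5467, 0.5713]
ee_rot: [2.881, 0.458, 0.055]
force: [0.2, -0.5, 0.2]
width: 1.001
gripper_force: 0.0
```

```bash
python3 -c "
from h import *
s=arm.observe();print(s['joints'].round(3),s['position'],R.from_rotvec(s['ee_rot']).as_matrix().round(3).tolist())"
```

```text
[ 0.776  0.123  0.455  1.21  -0.049  1.594 -0.04 ] [ 0.17837914 -0.54669042  0.57134548] [[0.951, 0.302, 0.072], [0.31, -0.926, -0.213], [0.002, 0.225, -0.974]]
```

Request:
move_arm(
  motion=[
    {"tx": 0,"ty": 0,"tz": 0,"twist": -0.094},
    {"tx": 0,"ty": 0,"tz": 0,"twist": -0.094},
    {"tx": 0,"ty": 0,"tz": 0,"twist": -0.094},
    {"tx": 0,"ty": 0,"tz": 0,"twist": -0.094},
    {"tx": 0,"ty": 0,"tz": 0,"twist": -0.094},
    {"tx": 0,"ty": 0,"tz": 0,"twist": -0.094},
    {"tx": 0,"ty": 0,"tz": 0,"twist": -0.094},
    {"tx": 0,"ty": 0,"tz": 0,"twist": -0.094},
    {"tx": 0,"ty": 0,"tz": 0,"twist": -0.094},
  ],
)

```text
clock: 3.6
position: [0.1782, -0.5469, 0.5725]
ee_rot: [1.996, 2.16, -0.16]
force: [0.0, 0.6, 0.4]
width: 1.0
gripper_force: 0.0
```

```bash
cat >> h.py <<'E'
def st():
    s=arm.observe();M=R.from_rotvec(s['ee_rot']).as_matrix()
    print(s['clock'],s['joints'].round(2),s['position'].round(4),'F',s['force'].round(1),'w',round(float(s['width']),3))
    print('tool x,y,z cols',M.T.round(3).tolist());return s,M
def go(*pts): # world waypoints -> rows in tool axes
    s,M=st();a=s['position']
    for b in pts:
        d=np.array(b)-a;n=int(np.ceil(np.linalg.norm(d)/.048));print(b,n,'rows of',(M.T@d/n).round(4));a=np.array(b)
E
python3 -c "
from h import *
go([.42,-.4,.57],[.56,0,.57],[.4,.42,.57],[0,.56,.57])"
```

```text
3.6 [ 0.87  0.13  0.34  1.2  -0.03  1.6   1.28] [ 0.1782 -0.5469  0.5725] F [0.  0.6 0.4] w 1.0
tool x,y,z cols [[-0.071, 0.974, -0.216], [0.995, 0.084, 0.054], [0.071, -0.211, -0.975]]
[0.42, -0.4, 0.57] 6 rows of [ 0.0211  0.0421 -0.0019]
[0.56, 0, 0.57] 9 rows of [ 0.0422  0.0192 -0.0083]
[0.4, 0.42, 0.57] 10 rows of [ 0.042  -0.0124 -0.01  ]
[0, 0.56, 0.57] 9 rows of [ 0.0183 -0.0429 -0.0064]
```

Request:
move_arm(
  motion=[
    {"tx": 0.021,"ty": 0.042,"tz": -0.002,"twist": 0},
    {"tx": 0.021,"ty": 0.042,"tz": -0.002,"twist": 0},
    {"tx": 0.021,"ty": 0.042,"tz": -0.002,"twist": 0},
    {"tx": 0.021,"ty": 0.042,"tz": -0.002,"twist": 0},
    {"tx": 0.021,"ty": 0.042,"tz": -0.002,"twist": 0},
    {"tx": 0.021,"ty": 0.042,"tz": -0.002,"twist": 0},
  ],
)

```text
clock: 4.2
position: [0.4213, -0.4006, 0.571]
ee_rot: [2.002, 2.153, -0.159]
force: [0.4, -0.6, -0.4]
width: 0.996
gripper_force: 0.0
```

Request:
move_arm(
  motion=[
    {"tx": 0.042,"ty": 0.019,"tz": -0.008,"twist": 0},
    {"tx": 0.042,"ty": 0.019,"tz": -0.008,"twist": 0},
    {"tx": 0.042,"ty": 0.019,"tz": -0.008,"twist": 0},
    {"tx": 0.042,"ty": 0.019,"tz": -0.008,"twist": 0},
    {"tx": 0.042,"ty": 0.019,"tz": -0.008,"twist": 0},
    {"tx": 0.042,"ty": 0.019,"tz": -0.008,"twist": 0},
    {"tx": 0.042,"ty": 0.019,"tz": -0.008,"twist": 0},
    {"tx": 0.042,"ty": 0.019,"tz": -0.008,"twist": 0},
    {"tx": 0.042,"ty": 0.019,"tz": -0.008,"twist": 0},
  ],
)

```text
clock: 5.1
position: [0.5609, -0.0033, 0.569]
ee_rot: [2.002, 2.153, -0.158]
force: [1.3, -0.6, 0.9]
width: 1.001
gripper_force: 0.0
```

Request:
move_arm(
  motion=[
    {"tx": 0.042,"ty": -0.012,"tz": -0.01,"twist": 0},
    {"tx": 0.042,"ty": -0.012,"tz": -0.01,"twist": 0},
    {"tx": 0.042,"ty": -0.012,"tz": -0.01,"twist": 0},
    {"tx": 0.042,"ty": -0.012,"tz": -0.01,"twist": 0},
    {"tx": 0.042,"ty": -0.012,"tz": -0.01,"twist": 0},
    {"tx": 0.042,"ty": -0.012,"tz": -0.01,"twist": 0},
    {"tx": 0.042,"ty": -0.012,"tz": -0.01,"twist": 0},
    {"tx": 0.042,"ty": -0.012,"tz": -0.01,"twist": 0},
    {"tx": 0.042,"ty": -0.012,"tz": -0.01,"twist": 0},
    {"tx": 0.042,"ty": -0.012,"tz": -0.01,"twist": 0},
  ],
)

```text
clock: 6.1
position: [0.4261, 0.3722, 0.5625]
ee_rot: [2.005, 2.159, -0.183]
force: [1.5, 0.6, -1.6]
width: 1.002
gripper_force: 0.0
```

Request:
move_arm(
  motion=[
    {"tx": 0.018,"ty": -0.042,"tz": -0.006,"twist": 0},
    {"tx": 0.018,"ty": -0.042,"tz": -0.006,"twist": 0},
    {"tx": 0.018,"ty": -0.042,"tz": -0.006,"twist": 0},
    {"tx": 0.018,"ty": -0.042,"tz": -0.006,"twist": 0},
    {"tx": 0.018,"ty": -0.042,"tz": -0.006,"twist": 0},
    {"tx": 0.018,"ty": -0.042,"tz": -0.006,"twist": 0},
    {"tx": 0.018,"ty": -0.042,"tz": -0.006,"twist": 0},
    {"tx": 0.018,"ty": -0.042,"tz": -0.006,"twist": 0},
    {"tx": 0.018,"ty": -0.042,"tz": -0.006,"twist": 0},
  ],
)

```text
clock: 7.0
position: [0.0738, 0.4946, 0.5469]
ee_rot: [2.008, 2.162, -0.164]
force: [0.6, 0.3, -1.0]
width: 0.997
gripper_force: 0.0
```

```bash
python3 -c "
from h import *
st()"
```

```text
7.0 [-2.01  0.3   0.68  1.09 -0.09  2.   -1.29] [0.0738 0.4946 0.5469] F [ 0.6  0.3 -1. ] w 0.997
tool x,y,z cols [[-0.067, 0.975, -0.21], [0.996, 0.078, 0.045], [0.061, -0.206, -0.977]]
```

Request:
move_arm(
  motion=[
    {"tx": 0,"ty": 0,"tz": -0.05,"twist": 0},
    {"tx": 0,"ty": 0,"tz": -0.05,"twist": 0},
    {"tx": 0,"ty": 0,"tz": -0.05,"twist": 0},
    {"tx": 0,"ty": 0,"tz": -0.05,"twist": 0},
    {"tx": 0,"ty": 0,"tz": -0.05,"twist": 0},
    {"tx": 0,"ty": 0,"tz": -0.05,"twist": 0},
    {"tx": 0,"ty": 0,"tz": -0.05,"twist": 0},
    {"tx": 0,"ty": 0,"tz": -0.05,"twist": 0},
    {"tx": 0,"ty": 0,"tz": -0.05,"twist": 0},
    {"tx": 0,"ty": 0,"tz": -0.05,"twist": 0},
  ],
)

```text
clock: 8.0
position: [0.0466, 0.4689, 0.7214]
ee_rot: [-2.06, -2.3, -0.359]
force: [-0.5, 0.2, -0.0]
width: 0.998
gripper_force: 0.0
```

```bash
python3 -c "
from h import *
st()"
```

```text
8.0 [-2.61  0.08  1.1   0.9   0.06  2.   -1.39] [0.0466 0.4689 0.7214] F [-0.5  0.2 -0. ] w 0.998
tool x,y,z cols [[-0.121, 0.977, 0.178], [0.984, 0.095, 0.149], [0.128, 0.193, -0.973]]
```

Request:
move_arm(
  motion=[
    {"tx": 0.027,"ty": 0.008,"tz": -0.04,"twist": 0},
    {"tx": 0.027,"ty": 0.008,"tz": -0.04,"twist": 0},
    {"tx": 0.027,"ty": 0.008,"tz": -0.04,"twist": 0},
    {"tx": 0.027,"ty": 0.008,"tz": -0.04,"twist": 0},
    {"tx": 0.027,"ty": 0.008,"tz": -0.04,"twist": 0},
    {"tx": 0.027,"ty": 0.008,"tz": -0.04,"twist": 0},
  ],
)

```text
clock: 8.6
position: [0.0411, 0.5209, 0.83]
ee_rot: [-1.916, -2.178, -0.677]
force: [0.3, -0.4, 0.5]
width: 1.0
gripper_force: 0.0
```

```bash
python3 -c "
from h import *
st()"
```

```text
8.6 [-2.38  0.19  1.08  0.56 -0.1   2.   -1.29] [0.0411 0.5209 0.83  ] F [ 0.3 -0.4  0.5] w 1.0
tool x,y,z cols [[-0.165, 0.898, 0.409], [0.971, 0.076, 0.226], [0.172, 0.434, -0.884]]
```

Request:
move_arm(
  motion=[
    {"tx": 0.028,"ty": -0.02,"tz": -0.032,"twist": 0},
    {"tx": 0.028,"ty": -0.02,"tz": -0.032,"twist": 0},
    {"tx": 0.028,"ty": -0.02,"tz": -0.032,"twist": 0},
    {"tx": 0.028,"ty": -0.02,"tz": -0.032,"twist": 0},
  ],
)

```text
clock: 9.0
position: [-0.0658, 0.5355, 0.8676]
ee_rot: [-1.836, -2.107, -0.798]
force: [0.6, 0.9, 0.9]
width: 1.001
gripper_force: 0.0
```

```bash
python3 -c "
from h import *
st()"
```

```text
9.0 [-2.55  0.26  1.16  0.43 -0.12  2.   -1.43] [-0.0658  0.5355  0.8676] F [0.6 0.9 0.9] w 1.001
tool x,y,z cols [[-0.186, 0.839, 0.511], [0.967, 0.065, 0.246], [0.173, 0.54, -0.824]]
```

```bash
python3 -c "
from h import *
go([.3,.45,.7],[.4,.0,.6],[.36,-.03,.36],[.2,-.03,.36])"
```

```text
9.0 [-2.55  0.26  1.16  0.43 -0.12  2.   -1.43] [-0.0658  0.5355  0.8676] F [0.6 0.9 0.9] w 1.001
tool x,y,z cols [[-0.186, 0.839, 0.511], [0.967, 0.065, 0.246], [0.173, 0.54, -0.824]]
[0.3, 0.45, 0.7] 9 rows of [-0.025   0.0341  0.0173]
[0.4, 0.0, 0.6] 10 rows of [-0.0447  0.0043 -0.0143]
[0.36, -0.03, 0.36] 6 rows of [-0.0234 -0.0166  0.0291]
[0.2, -0.03, 0.36] 4 rows of [ 0.0074 -0.0387 -0.0069]
```

Request:
move_arm(
  motion=[
    {"tx": -0.025,"ty": 0.034,"tz": 0.017,"twist": 0},
    {"tx": -0.025,"ty": 0.034,"tz": 0.017,"twist": 0},
    {"tx": -0.025,"ty": 0.034,"tz": 0.017,"twist": 0},
    {"tx": -0.025,"ty": 0.034,"tz": 0.017,"twist": 0},
    {"tx": -0.025,"ty": 0.034,"tz": 0.017,"twist": 0},
    {"tx": -0.025,"ty": 0.034,"tz": 0.017,"twist": 0},
    {"tx": -0.025,"ty": 0.034,"tz": 0.017,"twist": 0},
    {"tx": -0.025,"ty": 0.034,"tz": 0.017,"twist": 0},
    {"tx": -0.025,"ty": 0.034,"tz": 0.017,"twist": 0},
  ],
)

```text
clock: 9.9
position: [0.2842, 0.448, 0.7035]
ee_rot: [-1.853, -2.096, -0.772]
force: [-0.0, 0.9, 0.1]
width: 0.996
gripper_force: 0.0
```

Request:
move_arm(
  motion=[
    {"tx": -0.045,"ty": 0.004,"tz": -0.014,"twist": 0},
    {"tx": -0.045,"ty": 0.004,"tz": -0.014,"twist": 0},
    {"tx": -0.045,"ty": 0.004,"tz": -0.014,"twist": 0},
    {"tx": -0.045,"ty": 0.004,"tz": -0.014,"twist": 0},
    {"tx": -0.045,"ty": 0.004,"tz": -0.014,"twist": 0},
    {"tx": -0.045,"ty": 0.004,"tz": -0.014,"twist": 0},
    {"tx": -0.045,"ty": 0.004,"tz": -0.014,"twist": 0},
    {"tx": -0.045,"ty": 0.004,"tz": -0.014,"twist": 0},
    {"tx": -0.045,"ty": 0.004,"tz": -0.014,"twist": 0},
    {"tx": -0.045,"ty": 0.004,"tz": -0.014,"twist": 0},
  ],
)

```text
clock: 10.9
position: [0.3596, 0.0889, 0.625]
ee_rot: [-1.855, -2.104, -0.765]
force: [1.1, 0.1, -0.5]
width: 1.0
gripper_force: 0.0
```

```bash
python3 -c "
from h import *
go([.36,-.03,.36],[.2,-.03,.36])"
```

```text
10.9 [-1.04 -0.42  0.66  1.52 -0.19  1.58 -0.29] [0.3596 0.0889 0.625 ] F [ 1.1  0.1 -0.5] w 1.0
tool x,y,z cols [[-0.169, 0.85, 0.499], [0.972, 0.06, 0.227], [0.163, 0.524, -0.836]]
[0.36, -0.03, 0.36] 7 rows of [-0.0333 -0.0096  0.0228]
[0.2, -0.03, 0.36] 4 rows of [ 0.0068 -0.0389 -0.0065]
```

Request:
move_arm(
  motion=[
    {"tx": 0.007,"ty": -0.043,"tz": -0.007,"twist": 0},
    {"tx": 0.007,"ty": -0.043,"tz": -0.007,"twist": 0},
    {"tx": 0.007,"ty": -0.043,"tz": -0.007,"twist": 0},
    {"tx": 0.007,"ty": -0.043,"tz": -0.007,"twist": 0},
  ],
)

```text
clock: 11.3
position: [0.258, 0.0836, 0.6267]
ee_rot: [-1.853, -2.107, -0.768]
force: [-0.4, -2.0, 0.4]
width: 1.0
gripper_force: 0.0
```

```bash
python3 -c "
from h import *
st()"
```

```text
11.3 [-0.42 -0.44  0.31  1.6  -0.4   1.69 -0.1 ] [0.258  0.0836 0.6267] F [-0.4 -2.   0.4] w 1.0
tool x,y,z cols [[-0.173, 0.849, 0.499], [0.971, 0.062, 0.23], [0.165, 0.524, -0.836]]
```

Request:
move_arm(
  motion=[
    {"tx": 0.007,"ty": -0.043,"tz": -0.007,"twist": 0},
    {"tx": 0.007,"ty": -0.043,"tz": -0.007,"twist": 0},
    {"tx": 0.007,"ty": -0.043,"tz": -0.007,"twist": 0},
  ],
)

```text
clock: 11.6
position: [0.2098, 0.0736, 0.626]
ee_rot: [-1.861, -2.116, -0.757]
force: [-0.8, -1.0, 0.2]
width: 1.002
gripper_force: 0.0
```

```bash
python3 -c "
from h import *
st()"
```

```text
11.6 [ 0.05 -0.44  0.13  1.62 -0.53  1.83  0.12] [0.2098 0.0736 0.626 ] F [-0.8 -1.   0.2] w 1.002
tool x,y,z cols [[-0.171, 0.856, 0.488], [0.971, 0.063, 0.23], [0.166, 0.513, -0.842]]
```

```bash
python3 -c "
from h import *
go([.38,.25,.58],[.2,.5,.58],[-.1,.52,.6])"
```

```text
11.6 [ 0.05 -0.44  0.13  1.62 -0.53  1.83  0.12] [0.2098 0.0736 0.626 ] F [-0.8 -1.   0.2] w 1.002
tool x,y,z cols [[-0.171, 0.856, 0.488], [0.971, 0.063, 0.23], [0.166, 0.513, -0.842]]
[0.38, 0.25, 0.58] 6 rows of [0.0166 0.0276 0.0262]
[0.2, 0.5, 0.58] 7 rows of [ 0.035  -0.0227  0.0141]
[-0.1, 0.52, 0.6] 7 rows of [ 0.0112 -0.0408 -0.0081]
```

Request:
move_arm(
  motion=[
    {"tx": 0.017,"ty": 0.028,"tz": 0.026,"twist": 0},
    {"tx": 0.017,"ty": 0.028,"tz": 0.026,"twist": 0},
    {"tx": 0.017,"ty": 0.028,"tz": 0.026,"twist": 0},
    {"tx": 0.017,"ty": 0.028,"tz": 0.026,"twist": 0},
    {"tx": 0.017,"ty": 0.028,"tz": 0.026,"twist": 0},
    {"tx": 0.017,"ty": 0.028,"tz": 0.026,"twist": 0},
  ],
)

```text
clock: 12.2
position: [0.3832, 0.2528, 0.5824]
ee_rot: [-1.861, -2.115, -0.757]
force: [-0.5, -0.4, 1.7]
width: 0.998
gripper_force: 0.0
```

Request:
move_arm(
  motion=[
    {"tx": 0.035,"ty": -0.023,"tz": 0.014,"twist": 0},
    {"tx": 0.035,"ty": -0.023,"tz": 0.014,"twist": 0},
    {"tx": 0.035,"ty": -0.023,"tz": 0.014,"twist": 0},
    {"tx": 0.035,"ty": -0.023,"tz": 0.014,"twist": 0},
    {"tx": 0.035,"ty": -0.023,"tz": 0.014,"twist": 0},
    {"tx": 0.035,"ty": -0.023,"tz": 0.014,"twist": 0},
    {"tx": 0.035,"ty": -0.023,"tz": 0.014,"twist": 0},
  ],
)

```text
clock: 12.9
position: [0.1984, 0.5027, 0.583]
ee_rot: [-1.861, -2.115, -0.758]
force: [0.5, 1.2, -0.7]
width: 1.005
gripper_force: 0.0
```

Request:
move_arm(
  motion=[
    {"tx": 0.011,"ty": -0.041,"tz": -0.008,"twist": 0},
    {"tx": 0.011,"ty": -0.041,"tz": -0.008,"twist": 0},
    {"tx": 0.011,"ty": -0.041,"tz": -0.008,"twist": 0},
    {"tx": 0.011,"ty": -0.041,"tz": -0.008,"twist": 0},
    {"tx": 0.011,"ty": -0.041,"tz": -0.008,"twist": 0},
    {"tx": 0.011,"ty": -0.041,"tz": -0.008,"twist": 0},
    {"tx": 0.011,"ty": -0.041,"tz": -0.008,"twist": 0},
  ],
)

```text
clock: 13.6
position: [-0.1033, 0.5203, 0.6017]
ee_rot: [-1.861, -2.116, -0.758]
force: [0.3, -0.1, 1.7]
width: 1.0
gripper_force: 0.0
```

```bash
python3 -c "
from h import *
go([-.35,.42,.65])"
```

```text
13.6 [-0.16 -0.42 -1.21  1.4  -0.29  1.31 -1.34] [-0.1033  0.5203  0.6017] F [ 0.3 -0.1  1.7] w 1.0
tool x,y,z cols [[-0.171, 0.856, 0.488], [0.971, 0.063, 0.23], [0.166, 0.513, -0.842]]
[-0.35, 0.42, 0.65] 6 rows of [-0.0033 -0.0391 -0.0222]
```

Request:
move_arm(
  motion=[
    {"tx": -0.003,"ty": -0.039,"tz": -0.022,"twist": 0},
    {"tx": -0.003,"ty": -0.039,"tz": -0.022,"twist": 0},
    {"tx": -0.003,"ty": -0.039,"tz": -0.022,"twist": 0},
    {"tx": -0.003,"ty": -0.039,"tz": -0.022,"twist": 0},
    {"tx": -0.003,"ty": -0.039,"tz": -0.022,"twist": 0},
    {"tx": -0.003,"ty": -0.039,"tz": -0.022,"twist": 0},
  ],
)

```text
clock: 14.2
position: [-0.2978, 0.3835, 0.649]
ee_rot: [-1.806, -2.091, -0.733]
force: [-0.3, 0.8, 0.4]
width: 1.0
gripper_force: 0.0
```

```bash
python3 -c "
from h import *
st()"
```

```text
14.2 [-0.62 -0.44 -1.27  1.25 -0.09  1.52 -1.85] [-0.2978  0.3835  0.649 ] F [-0.3  0.8  0.4] w 1.0
tool x,y,z cols [[-0.178, 0.834, 0.522], [0.978, 0.089, 0.191], [0.113, 0.545, -0.831]]
```

Request:
move_arm(
  motion=[
    {"tx": 0.039,"ty": -0.016,"tz": -0.021,"twist": 0},
    {"tx": 0.039,"ty": -0.016,"tz": -0.021,"twist": 0},
    {"tx": 0.039,"ty": -0.016,"tz": -0.021,"twist": 0},
    {"tx": 0.039,"ty": -0.016,"tz": -0.021,"twist": 0},
    {"tx": 0.039,"ty": -0.016,"tz": -0.021,"twist": 0},
  ],
)

```text
clock: 14.7
position: [-0.3085, 0.4112, 0.8104]
ee_rot: [-1.695, -2.038, -0.683]
force: [0.7, 1.2, 1.4]
width: 0.999
gripper_force: 0.0
```

```bash
python3 -c "
from h import *
st()"
```

```text
14.7 [-0.15 -0.44 -1.27  0.74 -0.45  1.81 -1.62] [-0.3085  0.4112  0.8104] F [0.7 1.2 1.4] w 0.999
tool x,y,z cols [[-0.184, 0.787, 0.589], [0.983, 0.144, 0.113], [0.004, 0.6, -0.8]]
```

Request:
move_arm(
  motion=[
    {"tx": 0,"ty": 0,"tz": 0,"twist": 0.04},
    {"tx": 0,"ty": 0,"tz": 0,"twist": 0.04},
  ],
  gripper=0.35,
  squeeze=10,
)

```text
clock: 14.9
position: [-0.3066, 0.4126, 0.8103]
ee_rot: [-1.812, -1.905, -0.644]
force: [-0.9, -0.2, -0.9]
width: 0.876
gripper_force: 0.0
```

```bash
python3 -c "
from h import *
go([0,.5,.7],[.35,.38,.6],[.5,.1,.55],[.5,-.2,.5])"
```

```text
14.9 [-0.15 -0.44 -1.27  0.74 -0.44  1.81 -1.75] [-0.3066  0.4126  0.8103] F [-0.9 -0.2 -0.9] w 0.876
tool x,y,z cols [[-0.052, 0.798, 0.6], [0.999, 0.037, 0.037], [0.007, 0.601, -0.799]]
[0, 0.5, 0.7] 8 rows of [-0.0016  0.0382  0.0179]
[0.35, 0.38, 0.6] 8 rows of [-0.0218  0.0427  0.0013]
[0.5, 0.1, 0.55] 7 rows of [-0.0373  0.0196 -0.0182]
[0.5, -0.2, 0.5] 7 rows of [-0.0385 -0.0019 -0.02  ]
```

Request:
move_arm(
  motion=[
    {"tx": -0.002,"ty": 0.038,"tz": 0.018,"twist": 0},
    {"tx": -0.002,"ty": 0.038,"tz": 0.018,"twist": 0},
    {"tx": -0.002,"ty": 0.038,"tz": 0.018,"twist": 0},
    {"tx": -0.002,"ty": 0.038,"tz": 0.018,"twist": 0},
    {"tx": -0.002,"ty": 0.038,"tz": 0.018,"twist": 0},
    {"tx": -0.002,"ty": 0.038,"tz": 0.018,"twist": 0},
    {"tx": -0.002,"ty": 0.038,"tz": 0.018,"twist": 0},
    {"tx": -0.002,"ty": 0.038,"tz": 0.018,"twist": 0},
  ],
)

```text
clock: 15.7
position: [-0.0013, 0.4982, 0.6955]
ee_rot: [-1.808, -1.911, -0.642]
force: [0.1, 0.3, 0.1]
width: 0.327
gripper_force: 0.0
```

Request:
move_arm(
  motion=[
    {"tx": -0.022,"ty": 0.043,"tz": 0.001,"twist": 0},
    {"tx": -0.022,"ty": 0.043,"tz": 0.001,"twist": 0},
    {"tx": -0.022,"ty": 0.043,"tz": 0.001,"twist": 0},
    {"tx": -0.022,"ty": 0.043,"tz": 0.001,"twist": 0},
    {"tx": -0.022,"ty": 0.043,"tz": 0.001,"twist": 0},
    {"tx": -0.022,"ty": 0.043,"tz": 0.001,"twist": 0},
    {"tx": -0.022,"ty": 0.043,"tz": 0.001,"twist": 0},
    {"tx": -0.022,"ty": 0.043,"tz": 0.001,"twist": 0},
  ],
)

```text
clock: 16.5
position: [0.3525, 0.3759, 0.5971]
ee_rot: [-1.808, -1.911, -0.642]
force: [0.1, 1.6, 0.7]
width: 0.329
gripper_force: 0.0
```

```bash
python3 -c "
from h import *
go([.5,.1,.55],[.5,-.2,.5])"
```

```text
16.5 [-0.44 -0.07 -0.1   1.49 -0.55  1.38 -0.48] [0.3525 0.3759 0.5971] F [0.1 1.6 0.7] w 0.329
tool x,y,z cols [[-0.057, 0.799, 0.598], [0.998, 0.042, 0.038], [0.005, 0.6, -0.8]]
[0.5, 0.1, 0.55] 7 rows of [-0.0367  0.0191 -0.0181]
[0.5, -0.2, 0.5] 7 rows of [-0.0385 -0.0021 -0.02  ]
```

Request:
move_arm(
  motion=[
    {"tx": -0.037,"ty": 0.019,"tz": -0.018,"twist": 0},
    {"tx": -0.037,"ty": 0.019,"tz": -0.018,"twist": 0},
    {"tx": -0.037,"ty": 0.019,"tz": -0.018,"twist": 0},
    {"tx": -0.037,"ty": 0.019,"tz": -0.018,"twist": 0},
    {"tx": -0.037,"ty": 0.019,"tz": -0.018,"twist": 0},
    {"tx": -0.037,"ty": 0.019,"tz": -0.018,"twist": 0},
    {"tx": -0.037,"ty": 0.019,"tz": -0.018,"twist": 0},
  ],
)

```text
clock: 17.2
position: [0.4983, 0.0983, 0.5483]
ee_rot: [-1.808, -1.911, -0.642]
force: [1.0, 0.8, 0.4]
width: 0.325
gripper_force: 0.0
```

Request:
move_arm(
  motion=[
    {"tx": -0.038,"ty": -0.002,"tz": -0.02,"twist": 0},
    {"tx": -0.038,"ty": -0.002,"tz": -0.02,"twist": 0},
    {"tx": -0.038,"ty": -0.002,"tz": -0.02,"twist": 0},
    {"tx": -0.038,"ty": -0.002,"tz": -0.02,"twist": 0},
    {"tx": -0.038,"ty": -0.002,"tz": -0.02,"twist": 0},
    {"tx": -0.038,"ty": -0.002,"tz": -0.02,"twist": 0},
    {"tx": -0.038,"ty": -0.002,"tz": -0.02,"twist": 0},
  ],
)

```text
clock: 17.9
position: [0.4986, -0.1985, 0.5001]
ee_rot: [-1.808, -1.911, -0.641]
force: [-13.7, 7.7, 7.0]
width: 0.329
gripper_force: 0.0
```

```bash
python3 -c "
from h import *
p=np.load('p.npy')
T=S2W(p,[-.076,-.009,.069])[0]
s,M=st()
pre=T-.12*M[:,2];print('T',T,'pre',pre)
go(pre+np.array([0,0,.05]))
for q in ['carrier_grip','pin_foot','carrier_hole','wheel_rim','lamp_wheel']:
    cv2_=arm.get_image('wrist') if q=='carrier_grip' else cv2_
    print(q,[(np.round(np.array(d['point'])*[560,420],1).tolist(),round(d['conf'],2)) for d in arm.place_of('wrist',q)][:3])
import cv2 as c; c.imwrite('pics/w1.png',c.cvtColor(cv2_,c.COLOR_RGB2BGR))
"
```

```text
17.9 [ 0.41  0.41  0.36  1.16 -0.66  2.    0.67] [ 0.4986 -0.1985  0.5001] F [-13.7   7.7   7. ] w 0.329
tool x,y,z cols [[-0.057, 0.799, 0.598], [0.998, 0.043, 0.038], [0.005, 0.599, -0.801]]
T [ 0.57437673 -0.03913748  0.069     ] pre [ 0.57383194 -0.11105527  0.16506006]
17.9 [ 0.41  0.41  0.36  1.16 -0.66  2.    0.67] [ 0.4986 -0.1985  0.5001] F [-13.7   7.7   7. ] w 0.329
tool x,y,z cols [[-0.057, 0.799, 0.598], [0.998, 0.043, 0.038], [0.005, 0.599, -0.801]]
[ 0.57383194 -0.11105527  0.21506006] 7 rows of [-0.015   0.0097  0.0401]
carrier_grip [([315.5, 236.4], 0.84), ([187.8, 131.0], 0.69)]
pin_foot [([286.7, 213.2], 0.9)]
carrier_hole [([292.2, 231.9], 0.85), ([193.5, 122.0], 0.59)]
wheel_rim []Traceback (most recent call last):
  File "<string>", line 10, in <module>
    print(q,[(np.round(np.array(d['point'])*[560,420],1).tolist(),round(d['conf'],2)) for d in arm.place_of('wrist',q)][:3])
                                                                                               ~~~~~~~~~~~~^^^^^^^^^^^
ValueError: it knows: carrier_grip, carrier_hole, dropper, petri, pin_foot, scope, scope_head, slide_box, wheel_rim
```

Request:
move_arm(
  motion=[
    {"tx": -0.015,"ty": 0.01,"tz": 0.04,"twist": 0},
    {"tx": -0.015,"ty": 0.01,"tz": 0.04,"twist": 0},
    {"tx": -0.015,"ty": 0.01,"tz": 0.04,"twist": 0},
    {"tx": -0.015,"ty": 0.01,"tz": 0.04,"twist": 0},
    {"tx": -0.015,"ty": 0.01,"tz": 0.04,"twist": 0},
    {"tx": -0.015,"ty": 0.01,"tz": 0.04,"twist": 0},
    {"tx": -0.015,"ty": 0.01,"tz": 0.04,"twist": 0},
  ],
)

```text
clock: 18.85
position: [0.5761, -0.1074, 0.2159]
ee_rot: [-1.805, -1.914, -0.641]
force: [-0.0, 0.2, 0.5]
width: 0.325
gripper_force: 0.0
```

```bash
cat > look.py <<'E'
from h import *
import sys
p=np.load('p.npy');st()
cal=arm.calibration('wrist');im=arm.get_image('wrist')
cv2.imwrite(f'pics/{sys.argv[1]}.png',cv2.cvtColor(im,cv2.COLOR_RGB2BGR))
for q in ['carrier_grip','pin_foot','carrier_hole','wheel_rim']:
    print(q,[(np.round(np.array(d['point'])*[560,420],1).tolist(),round(d['conf'],2)) for d in arm.place_of('wrist',q)][:3])
W=lambda n:proj('wrist',S2W(p,np.array(n)*1e-3),cal).round(1).tolist()
print('pred grip',W([-80,-9,70]),'pin',W([-20,45,50]),'hole',W([-61,38,55]),'wheel',W([-133,-45,42]),'corners -100,+-110',W([[-100,-110,50],[-100,110,50],[-160,-110,22],[-160,110,22]]))
E
python3 look.py w2
```

```text
18.85 [ 0.26  0.57  0.27  1.59 -0.71  1.42  0.84] [ 0.5761 -0.1074  0.2159] F [-0.   0.2  0.5] w 0.325
tool x,y,z cols [[-0.06, 0.799, 0.598], [0.998, 0.046, 0.039], [0.004, 0.599, -0.8]]
carrier_grip [([78.3, 63.4], 0.79), ([280.4, 231.8], 0.78), ([104.1, 327.5], 0.57)]
pin_foot [([234.8, 190.1], 0.75)]
carrier_hole [([238.2, 221.1], 0.81), ([101.4, 49.8], 0.66)]
wheel_rim []
pred grip [[279.4, 234.9]] pin [[232.8, 192.9]] hole [[237.2, 223.6]] wheel [[312.6, 288.5]] corners -100,+-110 [[369.4, 256.3], [170.1, 259.6], [368.9, 314.2], [171.8, 319.2]]
```

View pics/w2.png

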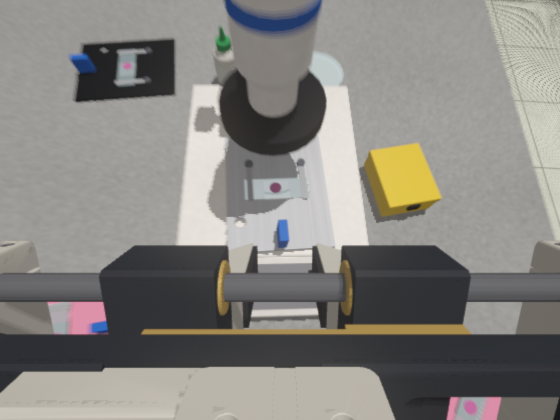

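The wrist view shows the aluminium grip at (283,234) and its hole at (239,225). Both lie within about 3 px of the prediction, and the fingers straddle the grip's column. I go in.

```bash
python3 -c "
from h import *
p=np.load('p.npy')
s,M=st();T=S2W(p,[-.076,-.010,.069])[0]
go(T-.06*M[:,2],T)"
```

```text
19.1 [ 0.27  0.57  0.28  1.58 -0.7   1.42  0.84] [ 0.5758 -0.1104  0.2186] F [0.3 0.1 0.9] w 0.325
tool x,y,z cols [[-0.058, 0.8, 0.598], [0.998, 0.043, 0.04], [0.006, 0.599, -0.801]]
19.1 [ 0.27  0.57  0.28  1.58 -0.7   1.42  0.84] [ 0.5758 -0.1104  0.2186] F [0.3 0.1 0.9] w 0.325
tool x,y,z cols [[-0.058, 0.8, 0.598], [0.998, 0.043, 0.04], [0.006, 0.599, -0.801]]
[ 0.5750277  -0.07499198  0.11705303] 3 rows of [-0.0108 -0.0011  0.0342]
[ 0.57537406 -0.03906446  0.069     ] 2 rows of [-0.    0.    0.03]
```

Request:
move_arm(
  motion=[
    {"tx": -0.011,"ty": -0.001,"tz": 0.034,"twist": 0},
    {"tx": -0.011,"ty": -0.001,"tz": 0.034,"twist": 0},
    {"tx": -0.011,"ty": -0.001,"tz": 0.034,"twist": 0},
    {"tx": 0,"ty": 0,"tz": 0,"twist": 0},
  ],
)

```text
clock: 19.5
position: [0.5736, -0.0743, 0.1141]
ee_rot: [-1.806, -1.909, -0.639]
force: [-0.5, 0.1, 0.9]
width: 0.326
gripper_force: 0.0
```

```bash
python3 look.py w3; python3 -c "
from h import *
p=np.load('p.npy');go(S2W(p,[-.076,-.010,.069])[0])"
```

```text
19.5 [ 0.24  0.67  0.23  1.71 -0.77  1.23  0.94] [ 0.5736 -0.0743  0.1141] F [-0.5  0.1  0.9] w 0.326
tool x,y,z cols [[-0.056, 0.798, 0.6], [0.998, 0.044, 0.035], [0.002, 0.601, -0.799]]
carrier_grip [([26.1, 16.3], 0.86), ([286.6, 232.5], 0.68)]
pin_foot [([219.0, 173.4], 0.97)]
carrier_hole [([224.7, 218.1], 0.81), ([60.6, 1.9], 0.81)]
wheel_rim []
pred grip [[284.0, 234.9]] pin [[217.8, 176.2]] hole [[223.0, 218.9]] wheel [[332.7, 313.1]] corners -100,+-110 [[414.1, 265.4], [124.1, 271.6], [413.1, 348.8], [127.5, 358.2]]
19.75 [ 0.25  0.66  0.23  1.71 -0.77  1.23  0.94] [ 0.5762 -0.0775  0.1174] F [ 0.4 -0.6  0.2] w 0.322
tool x,y,z cols [[-0.058, 0.8, 0.597], [0.998, 0.041, 0.041], [0.009, 0.598, -0.801]]
[ 0.57537406 -0.03906446  0.069     ] 2 rows of [ 0.001  -0.0006  0.0309]
```

View pics/w3.png

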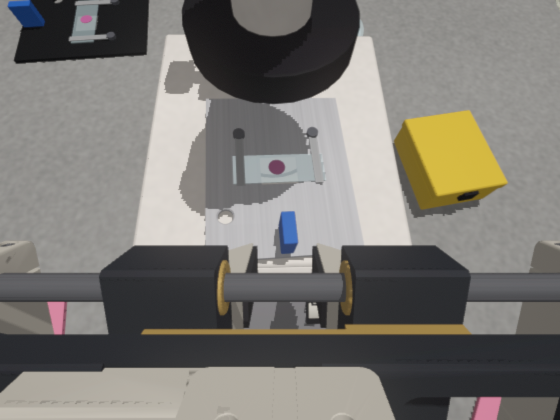

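The grip at (288,232) sits between the fingers at about x=250 and x=318. I move down and close gently.

Request:
move_arm(
  motion=[
    {"tx": 0.001,"ty": 0,"tz": 0.016,"twist": 0},
    {"tx": 0,"ty": 0,"tz": 0.015,"twist": 0},
    {"tx": 0,"ty": 0,"tz": 0.015,"twist": 0},
    {"tx": 0,"ty": 0,"tz": 0.015,"twist": 0},
    {"tx": 0,"ty": 0,"tz": 0,"twist": 0},
  ],
)

```text
clock: 20.25
position: [0.5738, -0.0355, 0.0648]
ee_rot: [-1.804, -1.908, -0.639]
force: [-1.0, 1.3, 1.3]
width: 0.328
gripper_force: 0.7
```

Request:
move_arm(
  motion=[
    {"tx": 0,"ty": 0,"tz": 0,"twist": 0},
    {"tx": 0,"ty": 0,"tz": 0,"twist": 0},
    {"tx": 0,"ty": 0,"tz": 0,"twist": 0},
    {"tx": 0,"ty": 0,"tz": 0,"twist": 0},
    {"tx": 0,"ty": 0,"tz": 0,"twist": 0},
  ],
  gripper=1,
  squeeze=6,
)

```text
clock: 20.75
position: [0.5752, -0.0389, 0.0668]
ee_rot: [-1.809, -1.911, -0.641]
force: [-0.4, -2.3, 0.5]
width: 0.128
gripper_force: 5.9
```

```bash
python3 look.py w4; python3 -c "
from h import *
p=np.load('p.npy');s=arm.observe();q=R.from_euler('z',-p[2]).apply(s['position']-[p[0],p[1],0]);print('tcp in scope',q)"
```

```text
20.75 [ 0.21  0.71  0.2   1.78 -0.83  1.11  0.98] [ 0.5752 -0.0389  0.0668] F [-0.4 -2.3  0.5] w 0.128
tool x,y,z cols [[-0.056, 0.8, 0.598], [0.998, 0.042, 0.038], [0.005, 0.599, -0.801]]
carrier_grip [([281.1, 265.2], 0.58)]
pin_foot []
carrier_hole [([203.4, 240.5], 0.75)]
wheel_rim []
pred grip [[281.3, 269.7]] pin [[196.7, 187.9]] hole [[201.5, 245.1]] wheel [[346.0, 371.6]] corners -100,+-110 [[451.9, 306.4], [68.1, 317.5], [449.9, 414.2], [73.9, 431.4]]
tcp in scope [-0.07543923 -0.00979168  0.06675934]
```

```bash
cat > mv.py <<'E'
from h import *
import sys
p=np.load('p.npy');s,M=st()
d=np.array([float(a) for a in sys.argv[1:4]])*1e-3
w=R.from_euler('z',p[2]).apply(d);print('tool shift',(M.T@w).round(4),'tcp in scope',R.from_euler('z',-p[2]).apply(s['position']-[p[0],p[1],0]).round(4))
E
python3 mv.py 30 6 0; python3 mv.py 10 0 0; python3 mv.py 0 10 0; python3 mv.py 0 0 -1
```

```text
21.0 [ 0.21  0.71  0.2   1.78 -0.83  1.11  0.98] [ 0.5751 -0.0385  0.0668] F [-0.7 -1.6  1.9] w 0.13
tool x,y,z cols [[-0.056, 0.799, 0.598], [0.998, 0.042, 0.038], [0.005, 0.599, -0.8]]
tool shift [ 0.024  -0.0069  0.0176] tcp in scope [-0.0754 -0.0098  0.0668]
21.0 [ 0.21  0.71  0.2   1.78 -0.83  1.11  0.98] [ 0.5751 -0.0385  0.0668] F [-0.7 -1.6  1.9] w 0.13
tool x,y,z cols [[-0.056, 0.799, 0.598], [0.998, 0.042, 0.038], [0.005, 0.599, -0.8]]
tool shift [ 0.008  -0.0003  0.006 ] tcp in scope [-0.0754 -0.0098  0.0668]
21.0 [ 0.21  0.71  0.2   1.78 -0.83  1.11  0.98] [ 0.5751 -0.0385  0.0668] F [-0.7 -1.6  1.9] w 0.13
tool x,y,z cols [[-0.056, 0.799, 0.598], [0.998, 0.042, 0.038], [0.005, 0.599, -0.8]]
tool shift [-0.     -0.01   -0.0005] tcp in scope [-0.0754 -0.0098  0.0668]
21.0 [ 0.21  0.71  0.2   1.78 -0.83  1.11  0.98] [ 0.5751 -0.0385  0.0668] F [-0.7 -1.6  1.9] w 0.13
tool x,y,z cols [[-0.056, 0.799, 0.598], [0.998, 0.042, 0.038], [0.005, 0.599, -0.8]]
tool shift [-0.0006 -0.      0.0008] tcp in scope [-0.0754 -0.0098  0.0668]
```

Request:
move_arm(
  motion=[
    {"tx": 0.004,"ty": -0.001,"tz": 0.003,"twist": 0},
    {"tx": 0.004,"ty": -0.001,"tz": 0.003,"twist": 0},
    {"tx": 0.004,"ty": -0.001,"tz": 0.003,"twist": 0},
    {"tx": 0.004,"ty": -0.001,"tz": 0.003,"twist": 0},
    {"tx": 0.004,"ty": -0.001,"tz": 0.003,"twist": 0},
    {"tx": 0.004,"ty": -0.001,"tz": 0.003,"twist": 0},
    {"tx": 0,"ty": 0,"tz": 0,"twist": 0},
  ],
)

```text
clock: 21.7
position: [0.5677, -0.0072, 0.0667]
ee_rot: [-1.806, -1.911, -0.642]
force: [0.7, 1.4, 3.5]
width: 0.124
gripper_force: 6.0
```

```bash
python3 look.py w5; python3 mv.py 9 2 0; python3 - <<'E'
import cv2
a=cv2.imread('pics/w5.png')[120:320,120:420]
cv2.imwrite('pics/w5c.png',cv2.resize(a,None,fx=2.6,fy=2.6,interpolation=cv2.INTER_CUBIC))
E
```

```text
21.7 [ 0.18  0.69  0.18  1.83 -0.85  1.07  0.97] [ 0.5677 -0.0072  0.0667] F [0.7 1.4 3.5] w 0.124
tool x,y,z cols [[-0.058, 0.799, 0.599], [0.998, 0.043, 0.038], [0.004, 0.6, -0.8]]
carrier_grip [([279.8, 266.3], 0.66)]
pin_foot [([201.9, 231.9], 0.85)]
carrier_hole [([203.3, 239.6], 0.98)]
wheel_rim []
pred grip [[293.2, 333.2]] pin [[201.3, 233.8]] hole [[206.8, 300.1]] wheel [[361.9, 439.8]] corners -100,+-110 [[474.7, 367.1], [63.8, 382.1], [472.0, 481.1], [69.9, 502.9]]
21.95 [ 0.18  0.69  0.18  1.83 -0.85  1.07  0.97] [ 0.5676 -0.0076  0.0665] F [0.5 1.  5.2] w 0.124
tool x,y,z cols [[-0.057, 0.798, 0.599], [0.998, 0.043, 0.037], [0.004, 0.601, -0.8]]
tool shift [ 0.0072 -0.0023  0.0053] tcp in scope [-0.044  -0.0045  0.0665]
```

View pics/w5c.png

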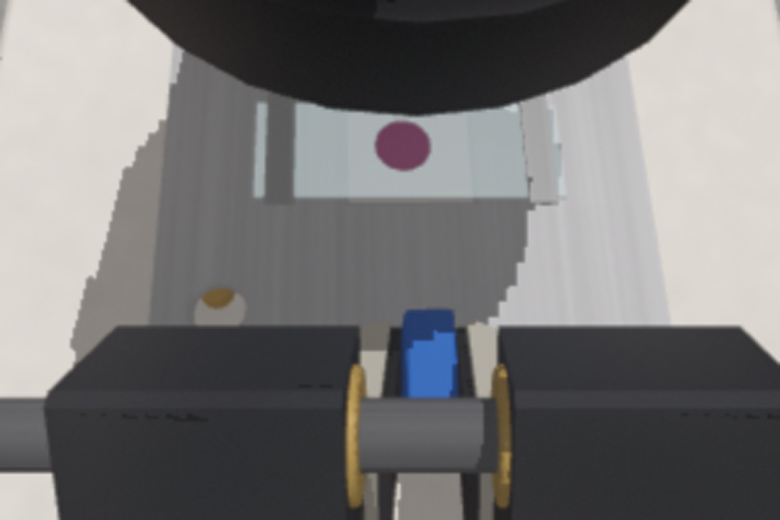

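The brass pin shows at the hole's far rim, at about (204,234) with the hole centre at (204,239). That leaves about 7 mm to go in x and 1 mm to the left.

Request:
move_arm(
  motion=[
    {"tx": 0.0011,"ty": -0.0003,"tz": 0.001,"twist": 0},
    {"tx": 0.0011,"ty": -0.0003,"tz": 0.001,"twist": 0},
    {"tx": 0.0011,"ty": -0.0003,"tz": 0.001,"twist": 0},
    {"tx": 0.0011,"ty": -0.0003,"tz": 0.001,"twist": 0},
    {"tx": 0.0011,"ty": -0.0003,"tz": 0.001,"twist": 0},
    {"tx": 0,"ty": 0,"tz": 0,"twist": 0},
    {"tx": 0,"ty": 0,"tz": 0,"twist": 0},
  ],
)

```text
clock: 22.65
position: [0.5654, -0.0012, 0.0649]
ee_rot: [-1.808, -1.91, -0.639]
force: [-0.4, -0.9, -1.7]
width: 0.113
gripper_force: 5.9
```

```bash
python3 look.py w6; python3 mv.py 2 0 0; python3 - <<'E'
import cv2
a=cv2.imread('pics/w6.png')[120:320,120:420]
cv2.imwrite('pics/w6c.png',cv2.resize(a,None,fx=2.6,fy=2.6,interpolation=cv2.INTER_CUBIC))
E
```

```text
22.65 [ 0.17  0.68  0.18  1.84 -0.85  1.06  0.97] [ 0.5654 -0.0012  0.0649] F [-0.4 -0.9 -1.7] w 0.113
tool x,y,z cols [[-0.056, 0.799, 0.598], [0.998, 0.043, 0.036], [0.003, 0.599, -0.8]]
carrier_grip [([282.6, 266.9], 0.74)]
pin_foot [([204.2, 240.6], 0.84)]
carrier_hole [([204.9, 236.4], 0.88), ([14.0, 2.0], 0.66)]
wheel_rim []
pred grip [[297.8, 346.4]] pin [[203.1, 242.4]] hole [[209.0, 311.1]] wheel [[368.1, 454.8]] corners -100,+-110 [[483.2, 379.6], [62.9, 396.1], [480.3, 495.9], [69.5, 519.2]]
22.9 [ 0.17  0.68  0.18  1.84 -0.85  1.06  0.97] [ 0.5655 -0.0011  0.0653] F [-1.4 -0.  -2.6] w 0.112
tool x,y,z cols [[-0.056, 0.799, 0.599], [0.998, 0.043, 0.037], [0.004, 0.6, -0.8]]
tool shift [ 0.0016 -0.0001  0.0012] tcp in scope [-0.0374 -0.0029  0.0653]
```

View pics/w6c.png

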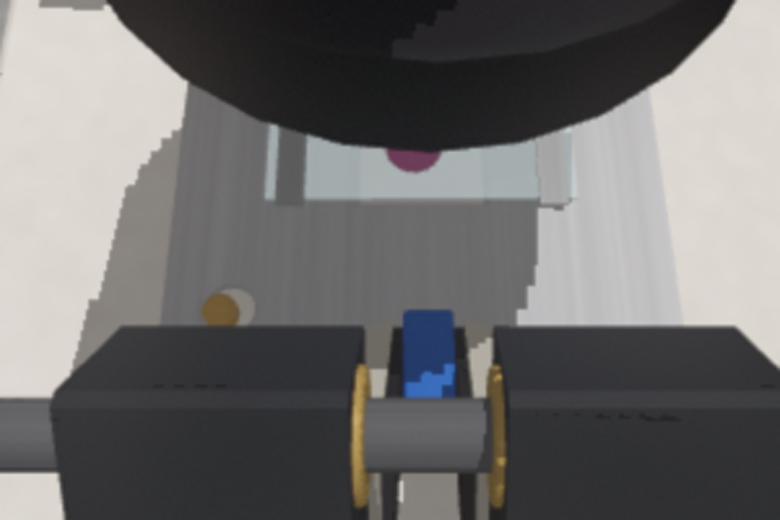

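The pin at crop (218,310) is now inside the hole, whose centre is at (231,307), and the plate has dropped. I nudge it 1.5 mm to the left to centre it, then release.

Request:
move_arm(
  motion=[
    {"tx": 0,"ty": -0.0015,"tz": 0,"twist": 0},
    {"tx": 0,"ty": 0,"tz": 0,"twist": 0},
  ],
)

```text
clock: 23.1
position: [0.5645, -0.0014, 0.0656]
ee_rot: [-1.809, -1.91, -0.641]
force: [-1.2, -1.1, -1.5]
width: 0.112
gripper_force: 5.9
```

Request:
move_arm(
  motion=[
    {"tx": 0,"ty": 0,"tz": 0,"twist": 0},
    {"tx": 0,"ty": 0,"tz": 0,"twist": 0},
    {"tx": 0,"ty": 0,"tz": 0,"twist": 0},
    {"tx": 0,"ty": 0,"tz": 0,"twist": 0},
  ],
  gripper=0.35,
)

```text
clock: 23.5
position: [0.5646, -0.0012, 0.0656]
ee_rot: [-1.808, -1.91, -0.641]
force: [0.1, 0.9, 0.0]
width: 0.317
gripper_force: 0.0
```

Request:
move_arm(
  motion=[
    {"tx": 0,"ty": 0,"tz": -0.02,"twist": 0},
    {"tx": 0,"ty": 0,"tz": -0.03,"twist": 0},
    {"tx": 0,"ty": 0,"tz": -0.03,"twist": 0},
    {"tx": 0,"ty": 0,"tz": 0,"twist": 0},
    {"tx": 0,"ty": 0,"tz": 0,"twist": 0},
  ],
)

```text
clock: 24.0
position: [0.5644, -0.0495, 0.1298]
ee_rot: [-1.809, -1.911, -0.642]
force: [-0.8, 0.1, -0.7]
width: 0.334
gripper_force: 0.0
```

```bash
python3 look.py w7; python3 - <<'E'
import cv2
a=cv2.imread('pics/w7.png')[40:280,110:430]
cv2.imwrite('pics/w7c.png',cv2.resize(a,None,fx=2.5,fy=2.5,interpolation=cv2.INTER_CUBIC))
E
```

```text
24.0 [ 0.21  0.62  0.23  1.76 -0.78  1.21  0.92] [ 0.5644 -0.0495  0.1298] F [-0.8  0.1 -0.7] w 0.334
tool x,y,z cols [[-0.057, 0.799, 0.598], [0.998, 0.042, 0.039], [0.006, 0.599, -0.801]]
carrier_grip [([35.1, 41.5], 0.93), ([283.3, 226.2], 0.73)]
pin_foot [([227.0, 207.9], 0.63)]
carrier_hole [([229.5, 208.1], 0.81), ([66.1, 24.4], 0.66)]
wheel_rim []
pred grip [[294.0, 273.7]] pin [[227.4, 210.5]] hole [[233.4, 255.1]] wheel [[341.1, 348.7]] corners -100,+-110 [[420.2, 300.9], [137.2, 308.8], [419.1, 381.6], [140.5, 392.9]]
```

View pics/w7c.png

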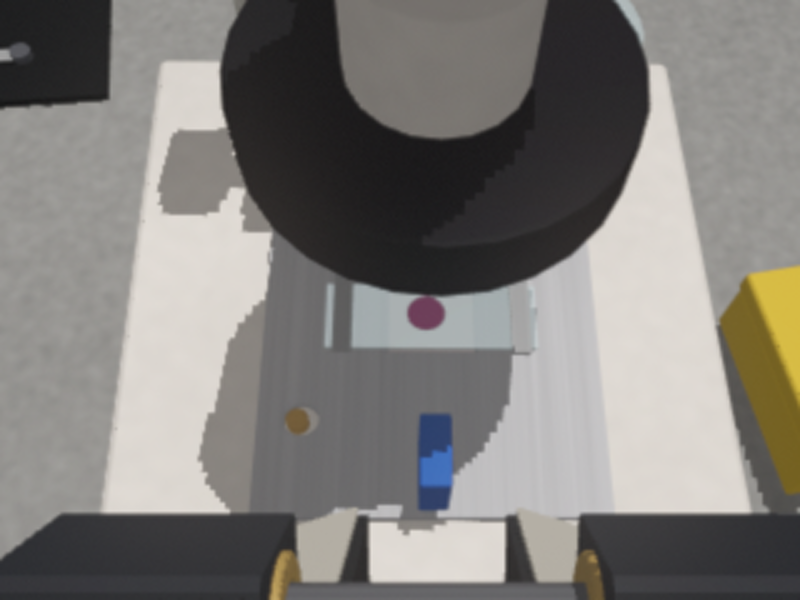

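The carrier is seated: the pin is in the hole at crop (300,420), and the grip is straight at (435,460). Next I check the yaw from the plate edges, plan a view of the lamp window and plan the approach to the wheel.

```bash
python3 - <<'E'
from h import *
p=np.load('p.npy');s,M=st();cal=arm.calibration('wrist');T=np.array(cal['T']);K=cal['K']
Si=lambda x:R.from_euler('z',-p[2]).apply(x-np.array([p[0],p[1],0]))
print('tcp',Si(s['position']).round(4),'cam',Si(T[:3,3]).round(4),'cam axis scope',R.from_euler('z',-p[2]).apply(T[:3,2]).round(3),'f',K[0][0])
# yaw fit from plate edge points + slide front corners (crop -> full)
u=lambda a:np.array(a)/2.5+[110,40]
ed=u([[272,240],[250,500],[587,250],[613,510]])
def f(v):
    r=[]
    for (a,b),y in(((0,1),.06),((2,3),-.06)):
        c,sn=np.cos(v[1]),np.sin(v[1]);L=np.array([[-.055+.075-.075,y],[.095,y]])  # seated plate, rotate about centre (20,0)
        L=np.array([[-.055,y],[.06,y]])-[.02,0];L=L@np.array([[c,sn],[-sn,c]])+[.02,v[0]]
        q=proj('wrist',S2W(p,np.c_[L,[.054,.054]]),cal);d=q[1]-q[0];n=np.array([-d[1],d[0]])/np.linalg.norm(d)
        r+=[(ed[a]-q[0])@n,(ed[b]-q[0])@n]
    return r
r=least_squares(f,[0,0]);print('plate y,yaw',r.x,np.round(r.fun,1))
se=u([[160,65],[103,510],[665,67],[752,515]])
g=lambda v:sum([[ (se[a]-q[0])@n,(se[b]-q[0])@n] for (a,b),y in(((0,1),.11),((2,3),-.11)) for q in [proj('wrist',S2W(np.array([p[0]+v[0],p[1],p[2]+v[1]]),[[-.1,y,.05],[.14,y,.05]]),cal)] for d in [q[1]-q[0]] for n in [np.array([-d[1],d[0]])/np.linalg.norm(d)]],[])
r=least_squares(g,[0,0]);print('scope dx,dyaw',r.x,np.round(r.fun,1))
# place wheel window at px (285,205) with camera 160 mm away
ray=np.linalg.inv(np.array(K))@[285,205,1];W=S2W(p,[-.133,-.03,.04])[0]
for dist in(.15,.18,.22):
    cam=W-T[:3,:3]@ray*dist; tcp=s['position']+cam-T[:3,3]
    print(dist,'tcp scope',Si(tcp).round(3),'shift tool',(M.T@(cam-T[:3,3])).round(3))
E
```

```text
24.25 [ 0.21  0.62  0.23  1.76 -0.77  1.21  0.92] [ 0.5636 -0.0483  0.1288] F [-0.7  0.4 -0.1] w 0.322
tool x,y,z cols [[-0.056, 0.799, 0.599], [0.998, 0.043, 0.036], [0.003, 0.6, -0.8]]
tcp [-0.0843  0.0024  0.1288] cam [-0.1231  0.0086  0.2977] cam axis scope [ 0.373 -0.045 -0.927] f 308.8299323545046
plate y,yaw [-0.00271145 -0.01949628] [ 0.4  0.4 -0.4 -0.4]
scope dx,dyaw [0.00108374 0.00666458] [ 1.5  2.3 -1.7 -2.4]
0.15 tcp scope [-0.154 -0.029  0.008] shift tool [-0.128  0.029  0.056]
0.18 tcp scope [-0.166 -0.028  0.036] shift tool [-0.121  0.029  0.027]
0.22 tcp scope [-0.183 -0.026  0.072] shift tool [-0.112  0.029 -0.012]
```

Request:
move_arm(
  motion=[
    {"tx": -0.037,"ty": 0.01,"tz": -0.004,"twist": 0},
    {"tx": -0.037,"ty": 0.01,"tz": -0.004,"twist": 0},
    {"tx": -0.037,"ty": 0.01,"tz": -0.004,"twist": 0},
    {"tx": 0,"ty": 0,"tz": 0,"twist": 0},
    {"tx": 0,"ty": 0,"tz": 0,"twist": 0},
  ],
  gripper=1,
  squeeze=20,
)

```text
clock: 24.75
position: [0.5997, -0.1437, 0.0726]
ee_rot: [-1.808, -1.908, -0.64]
force: [-0.2, 0.8, -0.1]
width: 0.004
gripper_force: 0.0
```

```bash
python3 look.py w8; python3 mv.py 0 0 0; python3 - <<'E'
import cv2
a=cv2.imread('pics/w8.png')[140:290,185:385]
cv2.imwrite('pics/w8c.png',cv2.resize(a,None,fx=4,fy=4,interpolation=cv2.INTER_CUBIC))
E
```

```text
24.75 [ 0.32  0.79  0.24  1.58 -0.76  1.28  1.  ] [ 0.5997 -0.1437  0.0726] F [-0.2  0.8 -0.1] w 0.004
tool x,y,z cols [[-0.055, 0.799, 0.599], [0.998, 0.042, 0.036], [0.003, 0.6, -0.8]]
carrier_grip [([242.8, 75.9], 0.7), ([188.7, 70.3], 0.44)]
pin_foot [([188.1, 71.9], 0.75)]
carrier_hole [([189.9, 68.8], 0.7), ([420.7, 88.0], 0.59), ([247.9, 98.1], 0.32)]
wheel_rim [([306.8, 201.4], 0.67)]
pred grip [[252.2, 117.3]] pin [[187.3, 73.7]] hole [[190.3, 110.1]] wheel [[305.0, 204.1]] corners -100,+-110 [[391.8, 157.4], [83.6, 159.5], [391.3, 246.9], [88.1, 253.0]]
25.0 [ 0.32  0.79  0.24  1.58 -0.76  1.28  1.  ] [ 0.6004 -0.1425  0.0747] F [ 0.2 -0.  -0.3] w 0.005
tool x,y,z cols [[-0.058, 0.799, 0.599], [0.998, 0.044, 0.039], [0.005, 0.6, -0.8]]
tool shift [0. 0. 0.] tcp in scope [-0.181  -0.0274  0.0747]
```

View pics/w8c.png

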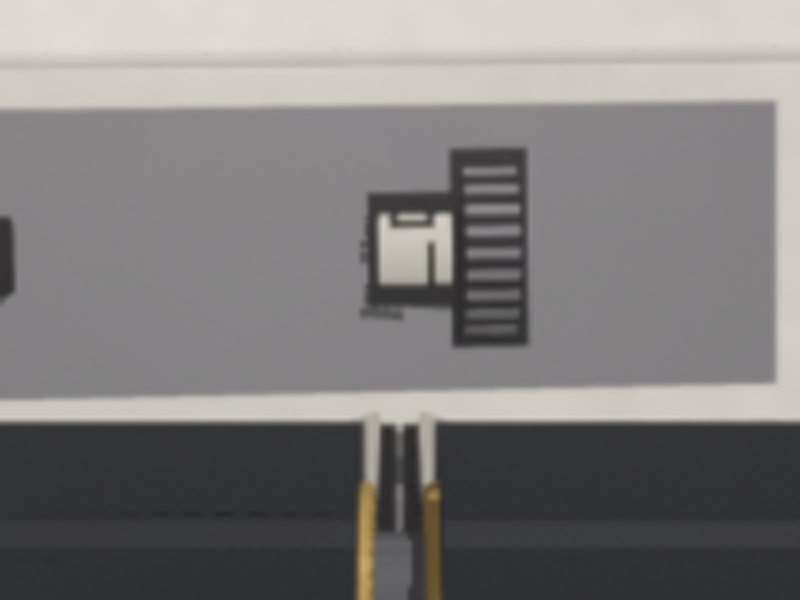

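The lamp window, at crop (370-455, 212-285), shows the foot of a 0 at the top and a 1 coming up from below. That puts the wheel at about 0.4 rad, so it needs about +2.1 rad, or 46 mm at the rim. The rim is centred at full pixel (307,202), as predicted.

```bash
python3 mv.py 25 -18.6 -18|tail -1;python3 mv.py 15 0 -20|tail -1
```

```text
tool shift [0.0093 0.0172 0.0303] tcp in scope [-0.181  -0.0274  0.0747]
tool shift [ 0.     -0.0012  0.025 ] tcp in scope [-0.181  -0.0274  0.0747]
```

Request:
move_arm(
  motion=[
    {"tx": 0.005,"ty": 0.009,"tz": 0.015,"twist": 0},
    {"tx": 0.004,"ty": 0.009,"tz": 0.015,"twist": 0},
    {"tx": 0,"ty": -0.001,"tz": 0.016,"twist": 0},
    {"tx": 0,"ty": 0,"tz": 0,"twist": 0},
    {"tx": 0,"ty": 0,"tz": 0,"twist": 0},
  ],
)

```text
clock: 25.5
position: [0.6163, -0.1078, 0.0423]
ee_rot: [-1.807, -1.91, -0.639]
force: [0.5, -0.4, 0.7]
width: 0.008
gripper_force: 0.0
```

```bash
python3 mv.py 0 0 0
```

```text
25.5 [ 0.28  0.83  0.22  1.59 -0.8   1.21  0.99] [ 0.6163 -0.1078  0.0423] F [ 0.5 -0.4  0.7] w 0.008
tool x,y,z cols [[-0.056, 0.799, 0.599], [0.998, 0.043, 0.036], [0.003, 0.6, -0.8]]
tool shift [0. 0. 0.] tcp in scope [-0.1475 -0.0458  0.0423]
```

Request:
move_arm(
  motion=[
    {"tx": 0.001,"ty": 0,"tz": 0.003,"twist": 0},
    {"tx": 0.001,"ty": 0,"tz": 0.003,"twist": 0},
    {"tx": 0,"ty": 0,"tz": 0.001,"twist": 0},
    {"tx": 0,"ty": 0,"tz": 0,"twist": 0},
  ],
)

```text
clock: 25.9
position: [0.6168, -0.1026, 0.0387]
ee_rot: [-1.808, -1.91, -0.641]
force: [-0.2, -0.4, 0.2]
width: 0.003
gripper_force: 0.0
```

Request:
move_arm(
  motion=[
    {"tx": 0,"ty": 0,"tz": 0.001,"twist": 0},
    {"tx": 0,"ty": 0,"tz": 0,"twist": 0},
  ],
)

```text
clock: 26.1
position: [0.6168, -0.102, 0.0378]
ee_rot: [-1.808, -1.91, -0.641]
force: [0.2, 0.5, 0.4]
width: 0.004
gripper_force: 0.0
```

Request:
move_arm(
  motion=[
    {"tx": 0,"ty": 0,"tz": 0.001,"twist": 0},
    {"tx": 0,"ty": 0,"tz": 0,"twist": 0},
  ],
)

```text
clock: 26.3
position: [0.6169, -0.1016, 0.0371]
ee_rot: [-1.809, -1.911, -0.641]
force: [-0.3, 0.5, 1.1]
width: 0.007
gripper_force: 0.4
```

Request:
move_arm(
  motion=[
    {"tx": 0,"ty": 0,"tz": 0.001,"twist": 0},
    {"tx": 0,"ty": 0,"tz": 0,"twist": 0},
  ],
)

```text
clock: 26.5
position: [0.617, -0.1017, 0.0367]
ee_rot: [-1.809, -1.911, -0.641]
force: [-0.5, -2.8, 5.8]
width: 0.002
gripper_force: 2.7
```

Request:
move_arm(
  motion=[
    {"tx": 0,"ty": 0,"tz": 0.001,"twist": 0},
    {"tx": 0,"ty": 0,"tz": 0,"twist": 0},
  ],
)

```text
clock: 26.7
position: [0.6171, -0.102, 0.0362]
ee_rot: [-1.811, -1.911, -0.641]
force: [-2.4, -6.3, 8.5]
width: -0.002
gripper_force: 5.1
```

```bash
python3 mv.py 0 0 0
```

```text
26.7 [ 0.27  0.83  0.22  1.61 -0.8   1.19  0.99] [ 0.6171 -0.102   0.0362] F [-2.4 -6.3  8.5] w -0.002
tool x,y,z cols [[-0.056, 0.8, 0.597], [0.998, 0.041, 0.039], [0.006, 0.598, -0.801]]
tool shift [0. 0. 0.] tcp in scope [-0.1419 -0.047   0.0362]
```

Request:
move_arm(
  motion=[
    {"tx": 0.002,"ty": 0,"tz": 0,"twist": 0},
    {"tx": 0.002,"ty": 0,"tz": 0,"twist": 0},
    {"tx": 0.002,"ty": 0,"tz": 0,"twist": 0},
  ],
)

```text
clock: 27.0
position: [0.6167, -0.0975, 0.0396]
ee_rot: [-1.812, -1.911, -0.64]
force: [-2.0, -7.1, 7.0]
width: 0.006
gripper_force: 4.9
```

Request:
move_arm(
  motion=[
    {"tx": 0.002,"ty": 0,"tz": 0,"twist": 0},
    {"tx": 0.002,"ty": 0,"tz": 0,"twist": 0},
    {"tx": 0.002,"ty": 0,"tz": 0,"twist": 0},
    {"tx": 0.002,"ty": 0,"tz": 0,"twist": 0},
  ],
)

```text
clock: 27.4
position: [0.6163, -0.0911, 0.0444]
ee_rot: [-1.812, -1.911, -0.64]
force: [-2.9, -6.5, 8.6]
width: 0.006
gripper_force: 4.7
```

```bash
python3 mv.py 0 0 0; python3 - <<'E'
from h import *
im=arm.get_image('top');cv2.imwrite('pics/t2.png',cv2.cvtColor(im,cv2.COLOR_RGB2BGR))
p=np.load('p.npy');print(proj('wrist',S2W(p,[-.133,-.03,.04])))
E
```

```text
27.4 [ 0.26  0.81  0.22  1.62 -0.81  1.18  0.98] [ 0.6163 -0.0911  0.0444] F [-2.9 -6.5  8.6] w 0.006
tool x,y,z cols [[-0.056, 0.801, 0.596], [0.998, 0.041, 0.039], [0.007, 0.598, -0.802]]
tool shift [0. 0. 0.] tcp in scope [-0.1309 -0.047   0.0444]
[[252.06958316 270.11715122]]
```

Request:
move_arm(
  motion=[
    {"tx": 0,"ty": 0,"tz": -0.006,"twist": 0},
    {"tx": -0.007,"ty": 0,"tz": 0,"twist": 0},
    {"tx": -0.007,"ty": 0,"tz": 0,"twist": 0},
    {"tx": 0,"ty": 0,"tz": 0.003,"twist": 0},
    {"tx": 0,"ty": 0,"tz": 0.003,"twist": 0},
    {"tx": 0,"ty": 0,"tz": 0,"twist": 0},
  ],
)

```text
clock: 28.05
position: [0.6167, -0.1026, 0.0357]
ee_rot: [-1.812, -1.911, -0.64]
force: [-3.6, -8.2, 9.1]
width: 0.002
gripper_force: 6.1
```

```bash
python3 mv.py 0 0 0
```

```text
28.05 [ 0.27  0.83  0.22  1.61 -0.8   1.19  0.99] [ 0.6167 -0.1026  0.0357] F [-3.6 -8.2  9.1] w 0.002
tool x,y,z cols [[-0.055, 0.801, 0.596], [0.998, 0.041, 0.038], [0.006, 0.598, -0.802]]
tool shift [0. 0. 0.] tcp in scope [-0.1424 -0.0466  0.0357]
```

Request:
move_arm(
  motion=[
    {"tx": 0.002,"ty": 0,"tz": 0,"twist": 0},
    {"tx": 0.002,"ty": 0,"tz": 0,"twist": 0},
    {"tx": 0.002,"ty": 0,"tz": 0,"twist": 0},
    {"tx": 0.002,"ty": 0,"tz": 0,"twist": 0},
    {"tx": 0.002,"ty": 0,"tz": 0,"twist": 0},
    {"tx": 0.002,"ty": 0,"tz": 0,"twist": 0},
    {"tx": 0.002,"ty": 0,"tz": 0,"twist": 0},
  ],
)

```text
clock: 28.75
position: [0.6158, -0.0913, 0.0442]
ee_rot: [-1.812, -1.911, -0.64]
force: [-4.2, -8.4, 9.6]
width: 0.005
gripper_force: 6.2
```

Request:
move_arm(
  motion=[
    {"tx": 0,"ty": 0,"tz": -0.03,"twist": 0},
    {"tx": -0.011,"ty": -0.01,"tz": -0.012,"twist": 0},
    {"tx": -0.011,"ty": -0.01,"tz": -0.012,"twist": 0},
    {"tx": 0,"ty": 0,"tz": 0,"twist": 0},
    {"tx": 0,"ty": 0,"tz": 0,"twist": 0},
  ],
)

```text
clock: 29.25
position: [0.5964, -0.1402, 0.0724]
ee_rot: [-1.809, -1.908, -0.641]
force: [0.2, -0.4, 0.2]
width: 0.003
gripper_force: 0.0
```

```bash
cat > win.py <<'E'
from h import *
import sys
p=np.load('p.npy');st();im=arm.get_image('wrist');cv2.imwrite(f'pics/{sys.argv[1]}.png',cv2.cvtColor(im,cv2.COLOR_RGB2BGR))
c,r=(proj('wrist',S2W(p,[-.133,-.045,.042]))[0]+[2,-2.5]).round().astype(int);print(c,r)
g=cv2.cvtColor(im,cv2.COLOR_RGB2GRAY)[r-15:r+17,c-31:c+12]
for row in g: print(''.join('#@+-. '[min(5,int(v)//42)] for v in row))
E
python3 win.py w9; python3 - <<'E'
import cv2
g=cv2.imread('pics/w8.png',0)[187:219,276:319]
print('before')
for row in g: print(''.join('#@+-. '[min(5,int(v)//42)] for v in row))
E
```

```text
29.25 [ 0.32  0.79  0.24  1.59 -0.76  1.27  1.  ] [ 0.5964 -0.1402  0.0724] F [ 0.2 -0.4  0.2] w 0.003
tool x,y,z cols [[-0.055, 0.799, 0.599], [0.998, 0.041, 0.036], [0.005, 0.6, -0.8]]
311 208
-+@@@@@@@@@@@@@@@@@@@@@@@@@@@@@@@@@@@@@@@+-
+@@@@@@@@@@@@@@@@@@@@@@@@@+++++++++++++@@+-
+@@@@@@@@@@@@@@@@@@@@@@@@@-------------+@+-
+@@@@@@@@@@@@@@@@@@@@@@@@@+----+++++++++@+-
+@@@@@@@@@@@@@@@@@@++@@@@@@@@@@@@@@@@@@@@+-
+@@@+-+@+----------..-+@@@@@@@@@@@@@@@@@@+-
+@@+-.-++---------....+@@@@@@@@@@@@@@@@@@+-
+@@+...+@+++++++++....+@@@++-----------+@+-
+@@+...-----------....+@@@+------------+@+-
+@@+..................+@@@@++++++++++++@@+-
+@@+..................+@@@@@@@@@@@@@@@@@@+-
+@@+-..-++++++++++....+@@@@@@@@@@@@@@@@@@+-
+@@+-..+++++++++@+-...+@@@@+++++++++++++@+-
+@@+-...........++-...+@@@++++++++++++++@+-
+@@+-...........++-...+@@@++++++++++++++@+-
+@@+-...........++-...-@@@@@@@@@@@@@@@@@@+-
+@@+-..-++++++++@+-...-@@@@@@@@@@@@@@@@@@+-
+@@+-..+@@@@@@@@@@-...+@@@@@@@@@@@@@@@@@@+-
+@@+-..---------+@-...+@@@@+++++++++++++@+-
+@@@-..........-+@-...+@@@++++++++++++++@+-
+@@@-..........-+@-..-+@@
[... 1217 characters left out ...]
+............++....+@@@+++++++++++++@@+-
+@@+............++....+@@@+++++++++++++@@+-
+@@+...........-++....+@@@@@@@@@@@@@@@@@@+-
+@@+...........-++....+@@@@@@@@@@@@@@@@@@+-
+@@+...........-@+...-@@@@@++++++++++++@@+-
+@@+-..........-@+...-@@@@+++++++++++++@@+-
+@@+-..........-@+-..-@@@@+++++++++++++@@+-
+@@+------------@@----@@@@@@@@@@@@@@@@@@@+-
+@@@+++++++++++@@@@@@@@@@@@@@@@@@@@@@@@@@+-
+@@@@@@@@@@@@@@@@@@@@@@@@@@@@@@@@@@@@@@@@+-
+@@@@@@@@@@@@@@@@@@@@@@@@@+++++++++++++@@+-
+@@@@@@@@@@@@@@@@@@@@@@@@@+++++++++++++@@+-
+@@@@@@@@@@@@@@@@@@@@@@@@@@@@@@@@@@@@@@@@+-
++@@@@@@@@++@@@@@@@@@@@@@@@@@@@@@@@@@@@@@+-
++@+++++++++++++++++++@@@@@@++++++++++@@@+-
++++++++++-----------+@@@@+++++++++++++@@+-
```

The window now shows a 3, sitting about 0.14 rad below centre, so the wheel is at about 1.74. The two strokes moved it 1.25 rad, as expected. It needs about 17 mm more.

Request:
move_arm(
  motion=[
    {"tx": 0.011,"ty": 0.01,"tz": 0.012,"twist": 0},
    {"tx": 0.011,"ty": 0.01,"tz": 0.012,"twist": 0},
    {"tx": -0.016,"ty": 0,"tz": 0,"twist": 0},
    {"tx": 0,"ty": 0,"tz": 0.022,"twist": 0},
    {"tx": 0,"ty": 0,"tz": 0.004,"twist": 0},
    {"tx": 0,"ty": 0,"tz": 0.002,"twist": 0},
    {"tx": 0,"ty": 0,"tz": 0,"twist": 0},
  ],
)

```text
clock: 30.0
position: [0.6173, -0.1024, 0.0362]
ee_rot: [-1.807, -1.911, -0.641]
force: [-1.6, -4.0, 3.1]
width: 0.007
gripper_force: 2.3
```

```bash
python3 mv.py 0 0 0
```

```text
30.0 [ 0.28  0.83  0.22  1.6  -0.8   1.19  0.99] [ 0.6173 -0.1024  0.0362] F [-1.6 -4.   3.1] w 0.007
tool x,y,z cols [[-0.057, 0.799, 0.598], [0.998, 0.044, 0.038], [0.004, 0.6, -0.8]]
tool shift [0. 0. 0.] tcp in scope [-0.1422 -0.0472  0.0362]
```

Request:
move_arm(
  motion=[
    {"tx": 0.002,"ty": 0,"tz": 0.0002,"twist": 0},
    {"tx": 0.002,"ty": 0,"tz": 0,"twist": 0},
    {"tx": 0.002,"ty": 0,"tz": 0,"twist": 0},
    {"tx": 0.002,"ty": 0,"tz": 0,"twist": 0},
    {"tx": 0.002,"ty": 0,"tz": 0,"twist": 0},
    {"tx": 0.002,"ty": 0,"tz": 0,"twist": 0},
    {"tx": 0.002,"ty": 0,"tz": 0,"twist": 0},
    {"tx": 0.002,"ty": 0,"tz": 0,"twist": 0},
    {"tx": 0.001,"ty": 0,"tz": 0,"twist": 0},
  ],
)

```text
clock: 30.9
position: [0.6162, -0.089, 0.0461]
ee_rot: [-1.808, -1.911, -0.641]
force: [-0.1, -3.7, 3.9]
width: 0.006
gripper_force: 2.6
```

Request:
move_arm(
  motion=[
    {"tx": 0,"ty": 0,"tz": -0.03,"twist": 0},
    {"tx": -0.011,"ty": -0.01,"tz": -0.012,"twist": 0},
    {"tx": -0.012,"ty": -0.01,"tz": -0.012,"twist": 0},
    {"tx": 0,"ty": 0,"tz": 0,"twist": 0},
    {"tx": 0,"ty": 0,"tz": 0,"twist": 0},
  ],
)

```text
clock: 31.4
position: [0.5962, -0.1414, 0.0738]
ee_rot: [-1.809, -1.908, -0.641]
force: [1.3, -0.3, -0.6]
width: 0.004
gripper_force: 0.0
```

```bash
python3 win.py w10
```

```text
31.4 [ 0.32  0.79  0.24  1.59 -0.76  1.27  1.  ] [ 0.5962 -0.1414  0.0738] F [ 1.3 -0.3 -0.6] w 0.004
tool x,y,z cols [[-0.054, 0.799, 0.599], [0.999, 0.041, 0.036], [0.004, 0.6, -0.8]]
311 207
-++++++++++@@@@@@@@@@@@@@@++++++++++++++@+-
-+@@@@@@@@@@@@@@@@@@@@@@@@-------------+@+-
-+@@@@@@@@@@@@@@@@@@@@@@@@+++++++++++++@@+-
-+@@@@@@@@@@@@@@@@@@@@@@@@@@@@@@@@@@@@@@@+-
-+@@@@@@@@@@@@@@@@@@@@@@@@@@@@@@@@@@@@@@@+-
+@@@@+++++++++--------+@@@++++++++++++++@+-
+@@@-.................-@@@+------------+@+-
++@@-.................-@@@++++++++++++++@+-
+@@@-.................-@@@@@@@@@@@@@@@@@@+-
+@@@-..--.......---...-@@@@@@@@@@@@@@@@@@+-
+@@@-..++-......-+-...-@@@@@@@@@@@@@@++@@+-
++@@-..++-......-+-...-@@@+++++--------+@+-
+@@@-..++-......-+-...-@@@+-----------++@+-
+@@@-..+@+-----++@-...-@@@@+++++@@@@@@@@@+-
++@@-..-@+++++++@@-...-@@@@@@@@@@@@@@@@@@+-
+@@@-..---------+@-...-@@@@@@@@@@@@@@@@@@+-
+@@@-...........-@-...-@@@@+++++++++++++@+-
+@@@+...........-@-...-@@@++++++++++++++@+-
++@@+...........-+-...-@@@@+++++++++++++@+-
-+@@+...........---...-@@@@@@@@@@@@@@@@@@+-
-+@@+.................-@@@@@@@@@@@@@@@@@@+-
++@@+-...............-+@@@@@@@@@@@@@@@@@@+-
++@@+-----------------+@@@@+++++++++++++@+-
+@@@@++++@+@@@@@@@@@@@@@@@@+++++++++++++@+-
++@@@@@@@@@@@@@@@@@@@@@@@@@@@@@@@@@@@@@@@+-
++@@@@@@@@@@@@@@@@@@@@@@##@@@@@@@@@@@@@@@+-
+@@@@@@@@@@@@@@@@@@@@@@@@@@@@@@@@@@@@@@@@+-
+@@@@@@@@@@@@@@@@@@@@@@@@@+++++++++++++@@+-
++@@@@@@@@@@@@@@@@@@@@@@@@@++++++++++++@@+-
++@@@++++++++++++++++++@@@@@@@@@@@@@@@@@@@+
+++++++++++----------++@@@@@@@@@@@@@@@@@@@-
+++++++++++----------++@@@+++++++++++++@@@+
```

The 4 is centred: digit rows 9-19 in window rows 5-22. I use the last view to check the carrier.

```bash
python3 - <<'E'
from h import *
a=cv2.imread('pics/w10.png')[20:240,80:420]
im=arm.get_image('scene');b=cv2.cvtColor(im,cv2.COLOR_RGB2BGR)[180:290,195:365]
a=cv2.resize(a,None,fx=1.65,fy=1.65,interpolation=cv2.INTER_CUBIC);b=cv2.resize(b,(340,220),interpolation=cv2.INTER_CUBIC)
c=np.zeros((600,800,3),np.uint8);c[:a.shape[0],:a.shape[1]]=a;c[375:595,:340]=b;cv2.imwrite('pics/fin.png',c)
for q in('dropper','slide_box','petri'):pass
E
```

```text
(no output)
```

View pics/fin.png

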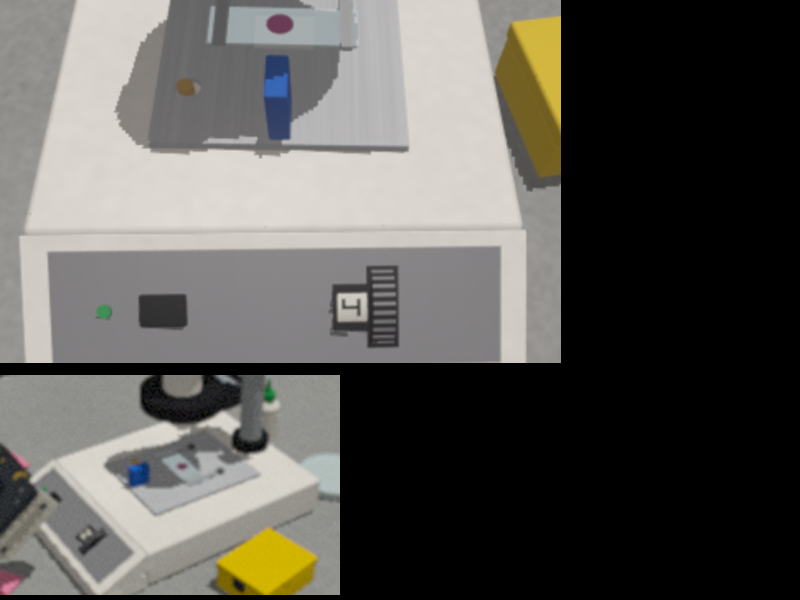

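The picture shows the carrier flat and square, with the pin in its hole at (188,87), the 4 centred at (352,307), and the gripper clear of everything. I hand in the job.

```bash
python3 -c "
from cell import arm
print(arm.sign_off())"
```

```text
the job is handed in; nothing more can be done
None
```

The job is handed in: in the last pictures the carrier is seated flat and square over the pin and the lamp window shows a centred 4, but sign-off returned no verdict.

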